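Put the fresh cake in the pedal-lid warmer

ROBOT

A 7-joint arm with a two-finger parallel gripper is mounted at the origin on the work surface. World frame = base frame: x ahead of the robot, y to its left, z up, the work surface at z = 0. Lengths are in m, angles in rad, forces in N, time in s.
With the tool pointing down it reaches from about 0.4 to 0.925 m from the base axis. Payload 5.6 kg.
Tool frame: the origin (TCP) lies at the very end of the fingers, on their centre line; the grasp point (between the pads) lies 19 mm behind it (grasp_offset is the distance from the TCP to the grasp point, in m); z points along the fingers, x is the direction in which the jaws open and shut, and the axes are right-handed (so a half turn about z gives the same grasp; the last joint's range is limited). The gripper opens to 85 mm and grips with 20 to 120 N. Pads are 22 mm wide; open, the fingers measure 114 mm over their backs; the gripper's body (76 mm by 85 mm) begins 54 mm behind the grasp point. The pads swing forward as they close: fully open they stand 13 mm farther back than shut.
Start: joints at [1.192, 0.468, -0.012, 1.603, 0.006, 1.071, -0.056], TCP at [0.214, -0.614, 0.231] pointing down, gripper open.
Joint ranges: [-2.53, 2.53], [-0.31, 2.02], [-1.57, 1.55], [0.28, 2.44], [-1.29, 4.43], [0.15, 1.84], [-2.92, 2.92]. Speed limits (rad/s): [2.57, 2.57, 3.14, 3.14, 3.14, 3.14, 3.14].

INTERFACE

Orientations are given as a rotation vector (axis times angle).
In Python, from station import get_obs, snapshot, camera_model, finish_job, grasp_offset gives the robot as it stands.
- The arm moves only by the tool carry_out, never from a script. Its argument "series" is a list of rows, each an object with "slide": the shift along the tool's x, y, z in mm, a list of three; "yaw": the turn about the tool's z in rad. In form: [{"slide": [x, y, z], "yaw": yaw}, ...]. A call has 1 to 8 rows; each row shifts and turns the commanded pose from where the row before left it, along the tool's axes as they then stand; what a row does not reach is not made up. A row lasts 1/10 s, in which the tool goes at most 50 mm and 8.59 degrees, less where a joint would pass 70% of its speed; a pose out of reach is approached as far as the arm can. A call with a gripper value outside its range is refused whole. "fingers" is the closure in counts, from 0 (fully open) to 255 (shut), set as the call begins (left out, the last holds). The fingers move at their own pace and stop on an object; the grip force is fixed at half the most. Time passes only in rows, so rows that do not move let the fingers close. It gives the time, the measured TCP pose, the force and the opening at its end, in the units of the state.
- get_obs(): the state, without advancing time (a new reading comes with each control period).
- snapshot(name): name is "scene" or "top" or "wrist"; returns the picture (420x560x3 uint8, red, green, blue); there is no depth.
- camera_model(name): a dict with "fovy" (degrees; the focal length in pixels is half the picture's height over the tangent of half this angle, whatever the lens; pixels are square), "cx", "cy" (the principal point, pixels), "k1" (the pictures are not rectified: a ray, as slopes to the right and down, at radius r is drawn at 1 + k1 r^2 times it, then the intrinsics apply), "rvec" (rotation vector, rad) and "tvec" (3), from world to camera coordinates, as OpenCV has them. Camera axes: x right, y down, z forward; pixel columns grow to the right and rows downward; lengths in m; the calibration is good to about 2 mm. A picture is of the moment at which its call begins: read the wrist's pose just before it. camera_model takes no time and is no camera call; for the wrist camera it gives the pose at the moment of the call.
- finish_job(): hands the job in, once; it reports no verdict.
The state is a dict: "t": time; "joint_positions": joint angles; "joint_velocities": joint speeds; "effort": joint torques, N m; "ee_pos": TCP position; "tool_rot": TCP orientation; "contact_force": force on the tool from outside, world axes, zero at the start; "ft_torque": the same for the moment, N m; "gripper_width": opening from 0.0 (shut) to 1.0 (fully open).
Only numpy, scipy, OpenCV 4.12 (cv2) and the standard library are available. Lean on these libraries where they do the work, as an engineer would, in place of code of your own. Each camera call takes 0.05 s, during which the arm holds its last target.

TASK

Put the fresh round cake from the cooling rack into the cake warmer: press the pedal right down without forcing it and slide it sideways under its catch so that the lid stays up by itself, then set the cake down flat on the free part of the warmer's grid. Finally press the pedal free of its catch, slide it back and ease it all the way up so that the lid comes down shut without banging. Leave the other cakes and the things on the counter where they are.

Things in the scene. Friction and masses are not known exactly. Their poses are not given: they have to be found in the camera images.
- warmer: Cake warmer: steel box fixed on the counter, 240 (x) x 300 (y) x 113 mm high; origin under its centre, on the counter. Its -x face is the front with the pedal, +x its hinge side, z up. Walls 10 mm; inside (220 x 280 mm) a flat wire grid lies 65 mm above the counter, 48 mm below the rim. Stored cakes stand at its +y end; the grid from y = +55 to -140 mm is free.
- grid (a point): Middle of the free part of the warmer's grid, on the grid: 20 mm to the front and 45 mm to -y of the warmer's centre.
- slot (a point): On the front face, lower end of the L-shaped slot in the dark keeper plate (as drawn). The slot runs straight down at the warmer's y = 0 and turns to +y at its bottom. Right down, the pedal slides 16 mm to +y; let up there, it is caught under the plate. The plate is set by hand up to 4 mm higher or lower than drawn, not measured: feel for the rubber buffer at the slot's bottom.
- tread (a point): Middle of the top of the pedal's tread, 50 (warmer's x) x 80 mm (y); both y ends are turned up 8 mm, 74 mm apart, to push against. It stands 75 mm before the front, on an arm pivoting 110 mm behind it, 46 mm high. Height above the counter: up 81 mm, caught 36 (+-7), on the buffer 3 to 4 lower. It slides under the catch only within 2.5 mm above the buffer, which yields 1 mm per 15 N.
- pedal: The whole pedal (arm, tread); origin on its pivot. A spring and the lid's weight push it up: 9 to 15 N at the start of the stroke, 5 to 8 N at the bottom. Its arm bends above 30 N. Let go when not caught, it flies up and the lid slams.
- shift (a joint): Sideways position of the pedal on its shaft, m: 0 = in the straight slot, free to rise; 0.016 = fully to the warmer's +y, under the catch. Stays where it is left (about 1 N of friction, several times more while it is pressed hard on the buffer); it holds above 0.008. It leaves 0 only with the pedal at the bottom.
- lid (a joint): Opening of the warmer's lid, rad: 0 = shut, caught 1.2 to 1.8 (upright). Aluminium, 250 x 308 mm, its top 131 mm above the counter when shut, hinged along the far (+x) upper edge and linked to the pedal: 1 rad per 30 mm at the tread. No damper; shutting faster than 2 rad/s (60 mm/s at the tread) is a bang.
- cake: The fresh cake, a firm disc of 62 mm diameter and 34 mm height, about 90 g, lying flat on the cooling rack; origin at the centre of its underside.
- rack: Cooling rack, fixed, 260 (x) x 200 mm (y), its wires' top 28 mm above the counter; origin under its centre on the counter.
- stored_a: Cake like the fresh one, already in the warmer at its +y end, nearer the front; origin at the centre of its underside.
- stored_b: The same, farther back.
- pick: Cake pick lying on the far (+x) edge of the rack: wooden handle 85 mm, steel needle 100 mm, 19 mm high; origin at its middle, on its underside.
- filling_pot: Lidded steel pot, 96 mm across, 86 mm high; origin under its centre.
- oil_bottle: Amber bottle, 60 mm across, 170 mm high; origin under its centre.
- brush: Wooden-handled brush, 190 mm long, lying on the counter; origin under its middle.
- spatula: Wooden-handled spatula, 240 mm long, lying on the counter; origin under its middle.
There are look-alikes about, which are no part of the job. What is shaped like the cake but green or turquoise is not meant.

How it is judged:
On the way, in this order (a step that is already met when the one before it is completed fails the run):
1. the pedal is caught and let go, and the lid stands up by itself (value of joint shift above 0.008 m and value of joint lid above 1.15 rad and contact force between the fingers and pedal below 0.1 N), for 0.3 s.
2. the cake lies flat on the warmer's grid, let go, with the lid up (x of cake in the frame of warmer between -0.085 and 0.085 m and y of cake in the frame of warmer between -0.115 and 0.115 m and z of cake in the frame of warmer between 0.06 and 0.069 m and angle between cake's own z axis and vertical below 0.15 rad and contact force between the fingers and cake below 0.1 N and linear speed of cake below 0.03 m/s and value of joint lid above 1.15 rad), for 0.3 s.
At the end, for the whole second after the job is handed in: The fresh cake lies flat (within 0.15 rad) on the warmer's grid inside its walls, at rest; the pedal is back in the straight slot (shift under 4 mm) and up, and the lid is shut (under 0.05 rad) (x of cake in the frame of warmer between -0.085 and 0.085 m and y of cake in the frame of warmer between -0.115 and 0.115 m and z of cake in the frame of warmer between 0.06 and 0.069 m and angle between cake's own z axis and vertical below 0.15 rad and value of joint lid below 0.05 rad and value of joint shift below 0.004 m and linear speed of cake below 0.02 m/s); the robot touches nothing.
It fails at once if the pedal is pressed or pushed with more than 30 N (contact force between any of the fingers, the arm and pedal above 30 N).
It fails at once if the lid bangs shut: it falls faster than 2 rad/s when less than 0.8 rad open (value of joint lid below 0.8 rad and velocity of joint lid below -2 rad/s).
It fails at once if the cake is dropped or thrown into the warmer (faster than 0.5 m/s there) (x of cake in the frame of warmer between -0.085 and 0.085 m and y of cake in the frame of warmer between -0.115 and 0.115 m and z of cake in the frame of warmer below 0.12 m and linear speed of cake above 0.5 m/s).
It fails at once if a stored cake is shoved over 20 mm (distance of any of stored_a, stored_b from where it was at the start of the episode above 0.02 m).
It fails at once if the pick, filling pot, oil bottle, brush or spatula is moved over 30 mm (distance of any of pick, filling_pot, oil_bottle, brush, spatula from where it was at the start of the episode above 0.03 m).
It also fails if it takes over 72 s, if anything falls off the work surface, if the arm or the gripper's body presses on something with over 40 N, if the wrist force passes 120 N, or if a joint passes its speed limit or range.

## Working session

There is one attempt and no reset: what is moved stays moved. The work goes in short steps, Python scripts to look and compute and a tool call to move; the robot and the scene stay as the last step left them, time stands still between calls to the robot, and variables do not carry over. Pictures are saved under pics/ and viewed, and the job is handed in when it is done.

Besides the shell and the picture viewer there is one more tool, called after ">>>" as name([rows], argument=value, ...), one row to a line, values as JSON. carry_out: Moves the arm, as the interface text tells. Its arguments: {"type":"object","properties":{"series":{"type":"array","items":{"type":"object","properties":{"slide":{"type":"array","items":{"type":"number"}},"yaw":{"type":"number"}}}},"fingers":{"type":"number"}},"required":["series"]}

```bash
ls; mkdir -p pics; cat > h.py <<'E'
import numpy as np, cv2
from station import get_obs, snapshot, camera_model, finish_job, grasp_offset
def K(m):
    f=210/np.tan(np.radians(m['fovy'])/2); return f
def ray(m,u,v):
    f=K(m); d=np.array([(u-m['cx'])/f,(v-m['cy'])/f]); p=d.copy()
    for _ in range(30): p=d/(1+m['k1']*(p@p))
    R=cv2.Rodrigues(np.array(m['rvec'],float))[0]; t=np.array(m['tvec'],float)
    o=-R.T@t; w=R.T@np.array([p[0],p[1],1]); return o,w/np.linalg.norm(w)
def atz(m,u,v,z):
    o,w=ray(m,u,v); return o+w*(z-o[2])/w[2]
def proj(m,P):
    P=np.atleast_2d(P).astype(float)
    R=cv2.Rodrigues(np.array(m['rvec'],float))[0]; c=P@R.T+np.array(m['tvec'],float)
    s=c[:,:2]/c[:,2:]; r2=(s**2).sum(1,keepdims=True); s=s*(1+m['k1']*r2)
    return s*K(m)+[m['cx'],m['cy']]
def save(n,im,crop=None,k=1):
    if crop: x0,y0,x1,y1=crop; im=im[y0:y1,x0:x1]
    im=cv2.resize(im,None,fx=k,fy=k,interpolation=cv2.INTER_CUBIC)
    cv2.imwrite('pics/'+n,im[:,:,::-1])
E
python3 - <<'E'
from h import *
o=get_obs(); print(o['t'],o['ee_pos'],o['tool_rot'],o['contact_force'],o['gripper_width'],grasp_offset)
import json
for n in ['scene','top','wrist']:
    m=camera_model(n); print(n,m)
    im=snapshot(n); np.save('pics/%s0.npy'%n,im); save(n+'0.png',im,k=1.4)
    import pickle; pickle.dump(m,open('pics/%s0.pkl'%n,'wb'))
print(get_obs()['t'])
E
```

```text
pics
0.0 [ 0.21393616 -0.61317389  0.23032976] [-2.56062048e+00  1.81849126e+00  2.40093906e-03] [ 0.25985401 -0.25026552 -0.36484087] 1.0008879195201825 0.0187
scene {'fovy': 52.091139956561136, 'cx': 278.1344980591374, 'cy': 209.61398800158477, 'k1': 0.018200786109816024, 'rvec': array([ 1.205159  ,  2.42817342, -0.8322687 ]), 'tvec': array([ 0.25988892, -0.25276315,  1.48367146])}
top {'fovy': 57.82628441339859, 'cx': 279.0912949904903, 'cy': 207.2457390628054, 'k1': -0.08362695442331151, 'rvec': array([ 2.13542039, -2.12137395,  0.20661706]), 'tvec': array([7.71289298e-04, 5.02061836e-01, 1.26366963e+00])}
wrist {'fovy': 61.88231145984154, 'cx': 277.9877342440839, 'cy': 214.49952347197478, 'k1': 0.026418342454036167, 'rvec': array([-2.36107748,  1.67771789,  0.24547762]), 'tvec': array([-0.64749839, -0.03702367,  0.37955801])}
0.15
```

View pics/scene0.png

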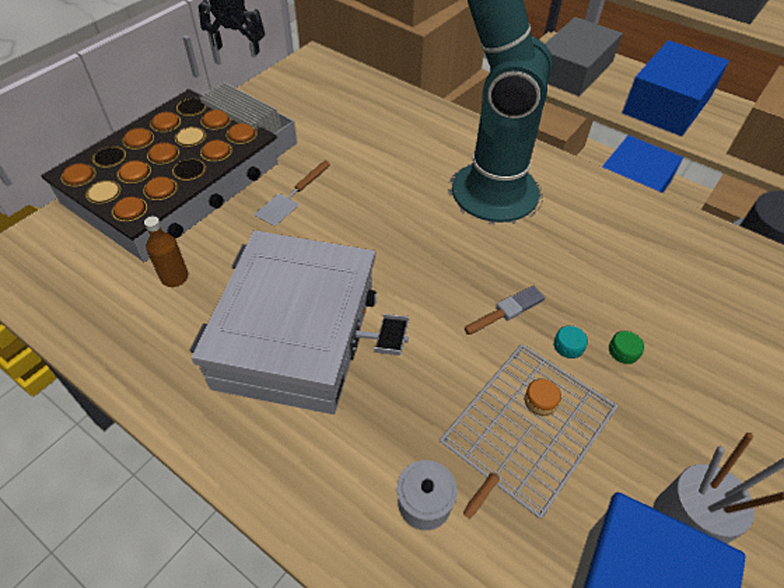

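View pics/top0.png

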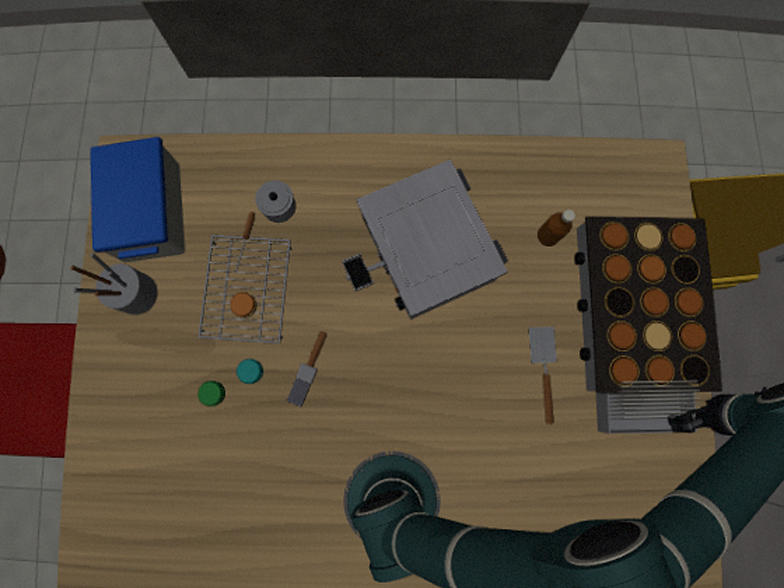

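View pics/wrist0.png

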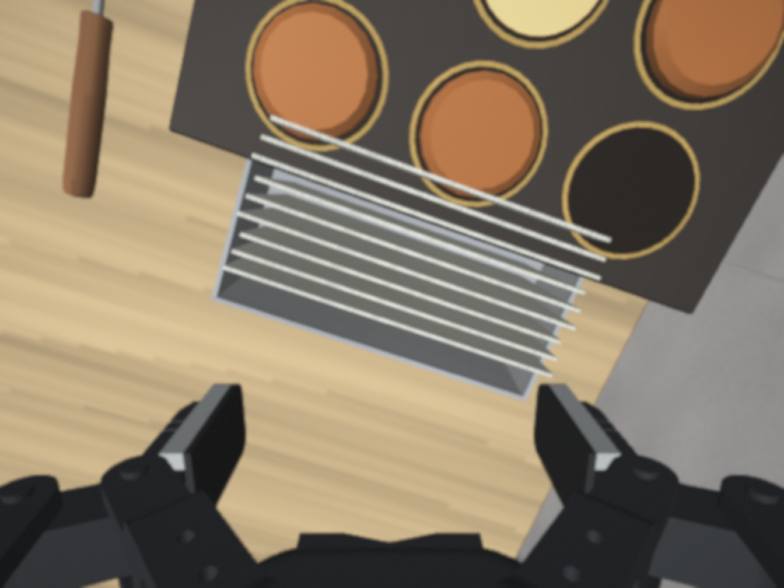

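```bash
python3 - <<'E'
from h import *
t=np.load('pics/top0.npy'); s=np.load('pics/scene0.npy')
save('t1.png',t,(235,100,375,240),5.5); save('t2.png',t,(135,120,245,260),4.2)
save('s1.png',s,(130,155,300,300),4.5); save('s2.png',s,(300,200,460,380),3.3)
E
```

```text
(no output)
```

View pics/t1.png

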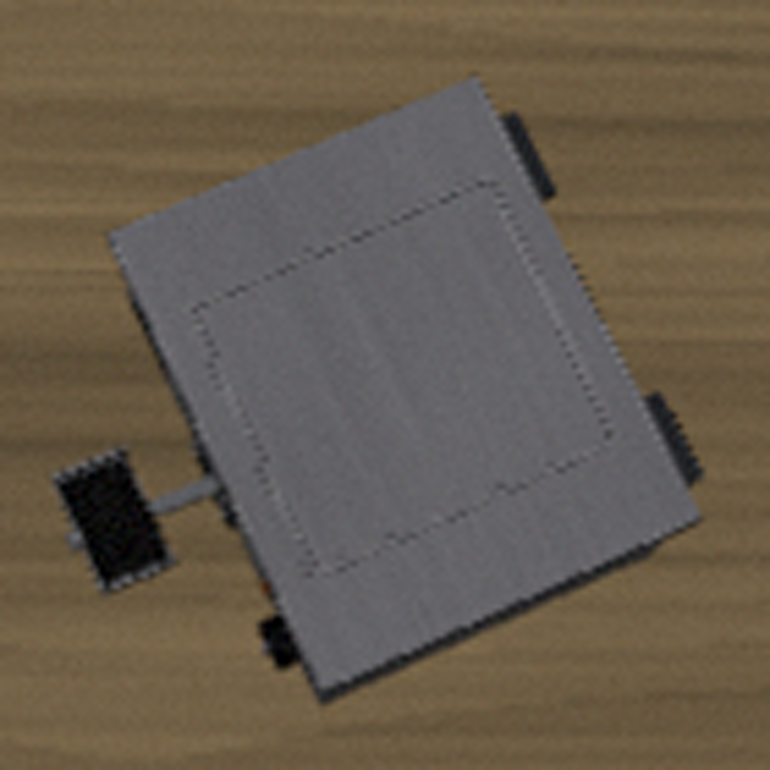

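View pics/t2.png

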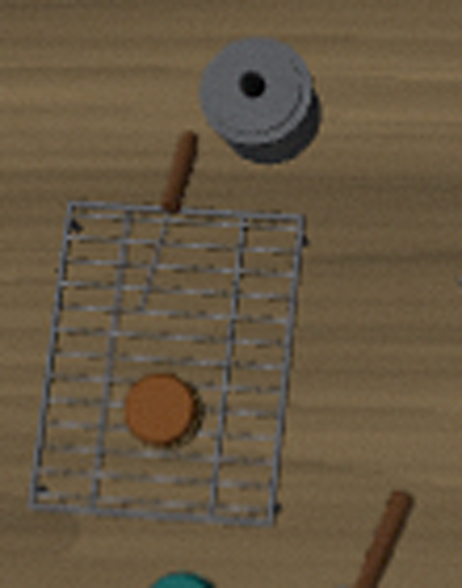

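View pics/s1.png

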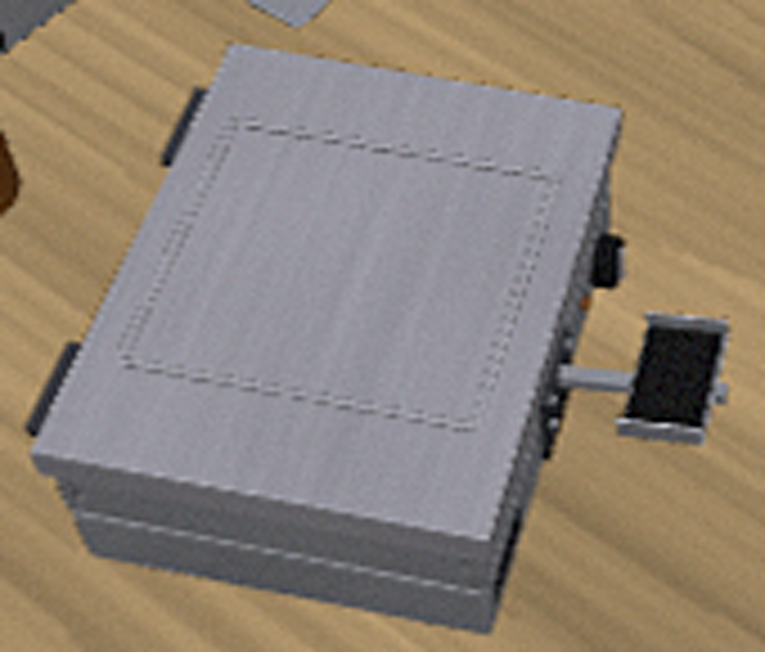

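View pics/s2.png

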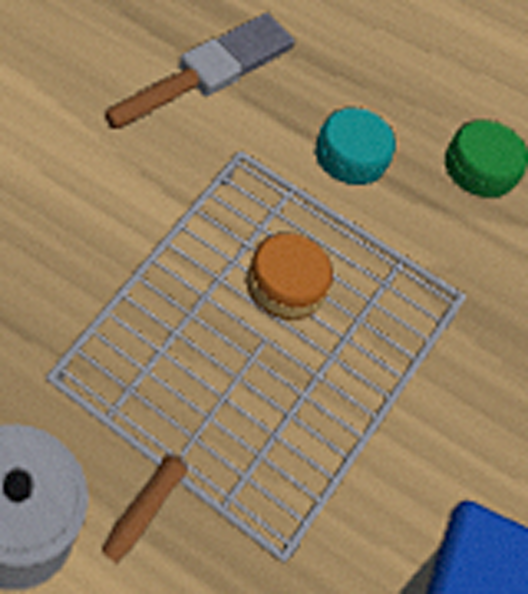

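```bash
cat > fit.py <<'E'
from h import *; import pickle
from scipy.optimize import least_squares
mt=pickle.load(open('pics/top0.pkl','rb')); ms=pickle.load(open('pics/scene0.pkl','rb'))
T=lambda a:np.array(a)/5.5+[235,100]-0.5+0.5/5.5; S=lambda a:np.array(a)/4.5+[130,155]-0.4
lt=T([(110,235),(477,77),(703,518),(322,692)])
ls=S([(490,540),(35,457),(235,45),(620,107)])
L=np.array([(-125,154),(125,154),(125,-154),(-125,-154)])/1000
def W(p,q,z):
    c,s=np.cos(p[2]),np.sin(p[2]); q=np.atleast_2d(q)
    return np.c_[p[0]+c*q[:,0]-s*q[:,1],p[1]+s*q[:,0]+c*q[:,1],np.full(len(q),z)]
for nm,l,m in (('t',lt,mt),('s',ls,ms)):
    print(nm,np.round(np.array([atz(m,*p,.131) for p in l]),4).tolist())
f=lambda p:np.r_[(proj(mt,W(p,L,.131))-lt).ravel(),(proj(ms,W(p,L,.131))-ls).ravel()]
r=least_squares(f,[.6,0,-1.2]); print(r.x,np.degrees(r.x[2]),np.round(r.fun,1))
for g,i in ((lambda p:f(p)[:8],0),(lambda p:f(p)[8:],1)):
    print(least_squares(g,r.x).x)
tt=T([(55,478),(125,452),(172,565),(105,592)]); ts=S([(705,440),(618,432),(650,315),(728,322)])
for nm,l,m in (('t',tt,mt),('s',ts,ms)):
    P=np.array([atz(m,*p,.089) for p in l]); print(nm,np.round(P,4).tolist(),P.mean(0))
    c,s=np.cos(r.x[2]),np.sin(r.x[2]); d=P.mean(0)[:2]-r.x[:2]; print('in warmer',c*d[0]+s*d[1],-s*d[0]+c*d[1])
# cake, rack
T2=lambda a:np.array(a)/4.2+[135,120]-.4; S2=lambda a:np.array(a)/3.3+[300,200]-.35
print('cake',atz(mt,*T2((160,409)),.062),atz(ms,*S2((292,269)),.062))
for a in [(70,204),(302,217),(273,521),(34,506)]: print('rack',atz(mt,*T2(a),.028))
for a in [(55,376),(285,553),(462,297),(240,155)]: print('rack s',atz(ms,*S2(a),.028))
E
python3 fit.py
```

```text
t [[0.7058, 0.0877, 0.131], [0.8114, -0.137, 0.131], [0.533, -0.2667, 0.131], [0.4276, -0.0404, 0.131]]
s [[0.708, 0.0901, 0.131], [0.8149, -0.1321, 0.131], [0.5357, -0.2631, 0.131], [0.4301, -0.0412, 0.131]]
[ 0.62094402 -0.08794431 -1.13201173] -64.8594945021017 [-0.9 -0.4 -0.4 -0.6 -0.1 -0.5 -0.1 -0.3  0.4 -0.1 -0.5 -1.2 -0.6 -0.7
  0.7 -0.2]
[ 0.61950355 -0.08910063 -1.13564035]
[ 0.62209859 -0.08684578 -1.12968685]
t [[0.5643, 0.121, 0.089], [0.581, 0.0784, 0.089], [0.5105, 0.0487, 0.089], [0.4935, 0.0891, 0.089]] [0.53733917 0.08430531 0.089     ]
in warmer -0.19145083579372973 -0.0025064020355426986
s [[0.5697, 0.127, 0.089], [0.5951, 0.0852, 0.089], [0.5195, 0.0502, 0.089], [0.4957, 0.0895, 0.089]] [0.54499692 0.08796383 0.089     ]
in warmer -0.1915094618745587 0.005980206045000089
cake [0.46275366 0.36599885 0.062     ] [0.46961275 0.36752193 0.062     ]
rack [0.64483512 0.46379987 0.028     ]
rack [0.63410011 0.26352631 0.028     ]
rack [0.37598212 0.27685898 0.028     ]
rack [0.38613943 0.47634016 0.028     ]
rack s [0.63444024 0.2673493  0.028     ]
rack s [0.64637956 0.46347832 0.028     ]
rack s [0.39053488 0.47960841 0.028     ]
rack s [0.37981263 0.28035215 0.028     ]
```

```bash
cat >> h.py <<'E'
from scipy.spatial.transform import Rotation as Ro
def tool():
    o=get_obs(); return o,Ro.from_rotvec(o['tool_rot']).as_matrix()
def delta(target,yawdir=None):
    """shift in tool axes mm to world target; yawdir=desired world dir of tool x -> yaw (mod pi)"""
    o,R=tool(); d=R.T@(np.array(target)-o['ee_pos'])*1000
    print('t',o['t'],'ee',np.round(o['ee_pos'],4),'F',np.round(o['contact_force'],2),'w',round(o['gripper_width'],3),'slide',np.round(d,1))
    if yawdir is not None:
        v=R.T@np.array([*yawdir,0]); a=np.arctan2(v[1],v[0]); a2=(a+np.pi/2)%np.pi-np.pi/2; print('yaw',a,a2, np.degrees(a2))
E
python3 - <<'E'
from h import *
o,R=tool(); print(np.round(R,3))
m=camera_model('wrist'); Rc=cv2.Rodrigues(m['rvec'])[0]; c=-Rc.T@m['tvec']; print('cam',c,'in tool',R.T@(c-o['ee_pos']),'cam z in tool',R.T@Rc[2], 'cam x',R.T@Rc[0])
y=-1.132; delta([.541,.086,.23],[np.cos(y),np.sin(y)]);delta([.541,.086,.23],[-np.sin(y),np.cos(y)])
E
```

```text
[[ 0.329 -0.944 -0.001]
 [-0.944 -0.329  0.001]
 [-0.001  0.    -1.   ]]
cam [ 0.28174039 -0.58799255  0.37380725] in tool [-0.00178715 -0.07230359 -0.1432655 ] cam z in tool [3.51203307e-04 2.84988202e-01 9.58530960e-01] cam x [ 9.99999612e-01  6.74103777e-04 -5.66820288e-04]
t 0.15 ee [ 0.214  -0.6133  0.2305] F [-1.24 -0.2  -0.32] w 1.004 slide [-552.5 -539.2    1.3]
yaw -0.10305290941886179 -0.1030529094188617 -5.904496776244744
t 0.15 ee [ 0.214  -0.6133  0.2305] F [-1.24 -0.2  -0.32] w 1.004 slide [-552.5 -539.2    1.3]
yaw -1.67384915654442 1.4677434970453733 84.0955077884721
```

>>> carry_out([
  {"slide": [-20,-20,-5],"yaw": -0.02},
  {"slide": [-34,-33,0],"yaw": -0.02},
  {"slide": [-34,-33,0],"yaw": -0.02},
  {"slide": [-34,-33,0],"yaw": -0.02},
  {"slide": [-34,-33,0],"yaw": -0.02},
  {"slide": [-34,-33,0],"yaw": 0},
  {"slide": [-34,-33,0],"yaw": 0},
  {"slide": [-34,-33,0],"yaw": 0},
])

```text
t: 0.95
ee_pos: [0.3444, -0.2764, 0.2363]
tool_rot: [2.649, -1.689, 0.0]
contact_force: [1.7, -0.6, -0.4]
gripper_width: 0.998
```

>>> carry_out([
  {"slide": [-34,-33,0],"yaw": 0},
  {"slide": [-34,-33,0],"yaw": 0},
  {"slide": [-34,-33,0],"yaw": 0},
  {"slide": [-34,-33,0],"yaw": 0},
  {"slide": [-34,-33,0],"yaw": 0},
  {"slide": [-34,-33,0],"yaw": 0},
  {"slide": [-34,-33,0],"yaw": 0},
  {"slide": [-20,-20,0],"yaw": 0},
])

```text
t: 1.75
ee_pos: [0.4633, 0.0652, 0.2365]
tool_rot: [-2.651, 1.683, 0.0]
contact_force: [-0.3, 0.1, 0.4]
gripper_width: 1.001
```

```bash
python3 - <<'E'
from h import *
y=-1.132; delta([.541,.086,.23],[np.cos(y),np.sin(y)])
E
```

```text
t 1.75 ee [0.4633 0.0652 0.2365] F [-0.3   0.11  0.37] w 1.001 slide [ 14.3 -79.1   6.5]
yaw 0.0006594925972291072 0.0006594925972291943 0.03778614244135392
```

>>> carry_out([
  {"slide": [4,-20,0],"yaw": 0},
  {"slide": [5,-30,0],"yaw": 0},
  {"slide": [5,-20,0],"yaw": 0},
  {"slide": [0,0,0],"yaw": 0},
  {"slide": [0,0,0],"yaw": 0},
])

```text
t: 2.25
ee_pos: [0.5315, 0.0783, 0.2356]
tool_rot: [2.648, -1.688, -0.002]
contact_force: [-1.3, -0.3, -0.1]
gripper_width: 0.998
```

```bash
python3 - <<'E'
from h import *; import pickle
delta([.541,.086,.23])
m=camera_model('wrist'); pickle.dump(m,open('pics/w1.pkl','wb')); im=snapshot('wrist'); np.save('pics/w1.npy',im)
save('w1.png',im,k=1.4)
y=-1.132; 
p=[.621,-.088,y]; c,s=np.cos(y),np.sin(y)
for q in [(-.195,0,.081),(-.195,.037,.089),(-.195,-.037,.089),(-.12,0,.1)]:
    print(q,proj(m,[p[0]+c*q[0]-s*q[1],p[1]+s*q[0]+c*q[1],q[2]])*1.4)
E
```

```text
t 2.25 ee [0.5315 0.0783 0.2356] F [-1.32 -0.33 -0.06] w 0.998 slide [ -3.  -11.9   5.6]
(-0.195, 0, 0.081) [[381.65089528 258.84987552]]
(-0.195, 0.037, 0.089) [[380.93310361 199.00966785]]
(-0.195, -0.037, 0.089) [[381.92897788 319.72653656]]
(-0.12, 0, 0.1) [[510.49940633 265.08784231]]
```

View pics/w1.png

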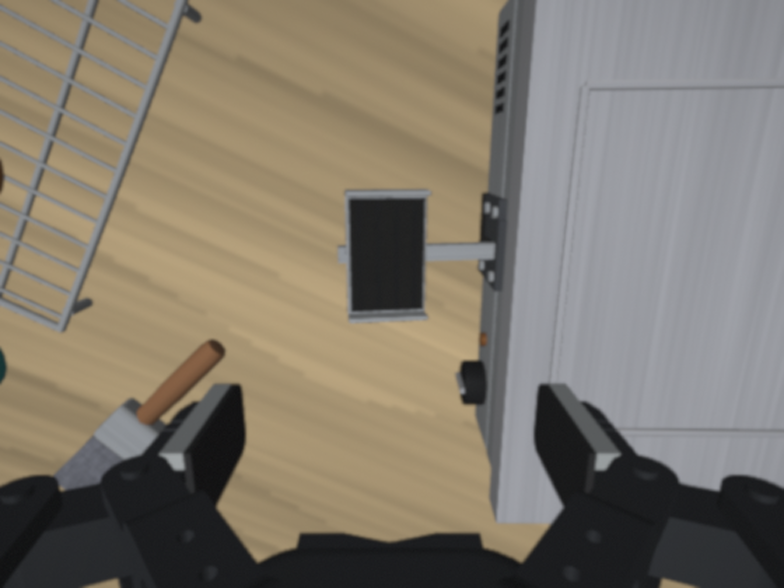

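```bash
python3 - <<'E'
from h import *; import pickle
m=pickle.load(open('pics/w1.pkl','rb'))
a=atz(m,386.5/1.4,193/1.4,.089);b=atz(m,387.5/1.4,318.5/1.4,.089); print(a,b,np.linalg.norm(a-b),(a+b)/2)
f=atz(m,387/1.4,254.5/1.4,.081); print(f)
d=(a-b)/np.linalg.norm(a-b); print(d,np.arctan2(-d[0],d[1]))
# warmer front edge vs lid: corner front -y bottom
t=(a+b)/2; delta([*(t+.0245*d)[:2],.11],[d[1],-d[0]])
E
```

```text
[0.57610388 0.10274929 0.089     ] [0.50685868 0.06999442 0.089     ] 0.07660142742101424 [0.54148128 0.08637185 0.089     ]
[0.54202407 0.08667642 0.081     ]
[0.90396741 0.42760135 0.        ] -1.1289586858833536
t 2.3 ee [0.5312 0.0781 0.2358] F [-0.52  0.91 -0.27] w 0.997 slide [ -3.2 -37.5 125.8]
yaw -0.005983501965952599 -0.005983501965952653 -0.3428294093573178
```

>>> carry_out([
  {"slide": [-1,-10,20],"yaw": -0.006},
  {"slide": [-1,-13,30],"yaw": 0},
  {"slide": [-1,-13,30],"yaw": 0},
  {"slide": [0,0,22],"yaw": 0},
  {"slide": [0,0,12],"yaw": 0},
  {"slide": [0,0,0],"yaw": 0},
  {"slide": [0,0,0],"yaw": 0},
], fingers=255)

```text
t: 3.0
ee_pos: [0.5637, 0.0962, 0.1232]
tool_rot: [-2.654, 1.681, -0.001]
contact_force: [-0.1, 0.3, -0.5]
gripper_width: 0.005
```

```bash
python3 - <<'E'
from h import *; import pickle
delta([0.54148+.023*.904,.0864+.023*.4276,.1])
m=camera_model('wrist'); pickle.dump(m,open('pics/w2.pkl','wb')); im=snapshot('wrist'); np.save('pics/w2.npy',im)
save('w2.png',im,k=1.4)
E
```

```text
t 3.0 ee [0.5637 0.0962 0.1232] F [-0.08  0.27 -0.46] w 0.005 slide [-0.6  1.3 23.2]
```

View pics/w2.png

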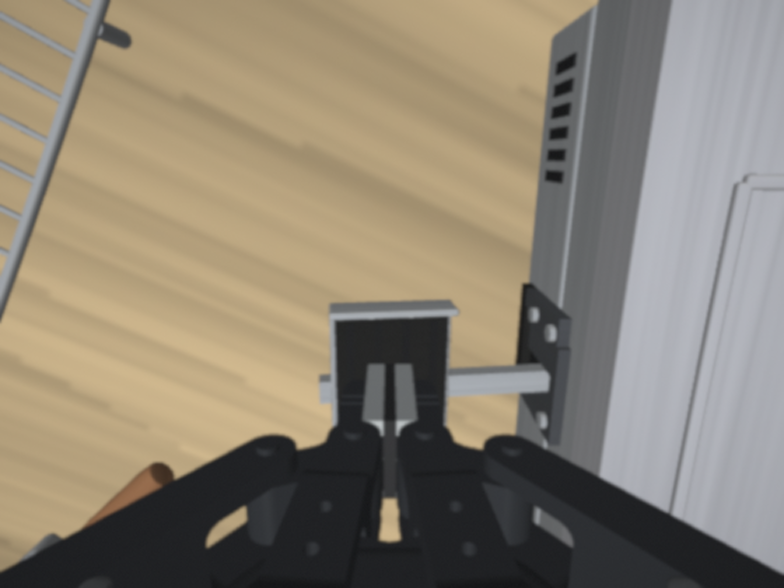

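```bash
python3 - <<'E'
from h import *; import pickle
m=pickle.load(open('pics/w2.pkl','rb')); d=np.array([.904,.4276,0]); e=np.array([.5637,.0962,.1232])
print(proj(m,[e,e+.011*d,e-.011*d])*1.4)
for v in (301,310,318):
    a=atz(m,390/1.4,v/1.4,.089); print(v,a,(a-e)@d)
for u in (332,450): 
    a=atz(m,u/1.4,350/1.4,.081); print(u,(a-e)@np.array([d[1],-d[0],0]))
E
```

```text
[[394.72654728 389.2195563 ]
 [394.80246271 357.5606513 ]
 [394.65463197 419.70491034]]
301 [0.58066754 0.10580082 0.089     ] 0.01944397021665927
310 [0.57744227 0.10427712 0.089     ] 0.0158767872251473
318 [0.57454573 0.10290874 0.089     ] 0.012673196118927697
332 -0.02499426413801399
450 0.022983477190890614
```

>>> carry_out([
  {"slide": [0,0.5,10],"yaw": 0},
  {"slide": [0,0,10],"yaw": 0},
  {"slide": [0,0,8],"yaw": 0},
  {"slide": [0,0,4],"yaw": 0},
  {"slide": [0,0,2],"yaw": 0},
  {"slide": [0,0,2],"yaw": 0},
  {"slide": [0,0,2],"yaw": 0},
  {"slide": [0,0,2],"yaw": 0},
])

```text
t: 3.85
ee_pos: [0.5633, 0.0962, 0.0823]
tool_rot: [-2.654, 1.681, -0.001]
contact_force: [-0.5, 0.1, -0.5]
gripper_width: 0.005
```

>>> carry_out([
  {"slide": [0,0,1],"yaw": 0},
  {"slide": [0,0,1],"yaw": 0},
  {"slide": [0,0,1],"yaw": 0},
])

```text
t: 4.15
ee_pos: [0.5637, 0.0966, 0.0801]
tool_rot: [-2.653, 1.68, -0.001]
contact_force: [-1.3, 0.2, 9.0]
gripper_width: -0.002
```

>>> carry_out([
  {"slide": [0,0,1],"yaw": 0},
  {"slide": [0,0,1.5],"yaw": 0},
  {"slide": [0,0,2],"yaw": 0},
  {"slide": [0,0,2],"yaw": 0},
  {"slide": [0,0,2],"yaw": 0},
])

```text
t: 4.65
ee_pos: [0.5643, 0.0981, 0.0726]
tool_rot: [-2.652, 1.678, -0.003]
contact_force: [-2.2, 3.2, 12.3]
gripper_width: 0.001
```

>>> carry_out([
  {"slide": [0,0,2.5],"yaw": 0},
  {"slide": [0,0,2.5],"yaw": 0},
  {"slide": [0,0,2.5],"yaw": 0},
  {"slide": [0,0,2.5],"yaw": 0},
  {"slide": [0,0,2.5],"yaw": 0},
  {"slide": [0,0,2.5],"yaw": 0},
  {"slide": [0,0,2.5],"yaw": 0},
])

```text
t: 5.35
ee_pos: [0.5637, 0.0995, 0.0548]
tool_rot: [-2.652, 1.676, -0.0]
contact_force: [-2.8, 5.6, 9.0]
gripper_width: 0.004
```

```bash
python3 - <<'E'
from h import *
delta([.5633,.0962,.04],[.4276,-.904])
save('s3.png',snapshot('scene'),(130,60,300,300),3.3)
E
```

```text
t 5.35 ee [0.5637 0.0995 0.0548] F [-2.83  5.64  9.  ] w 0.004 slide [ 2.8  1.8 14.8]
yaw 0.0018614848183991766 0.001861484818399095 0.10665522372194464
```

View pics/s3.png

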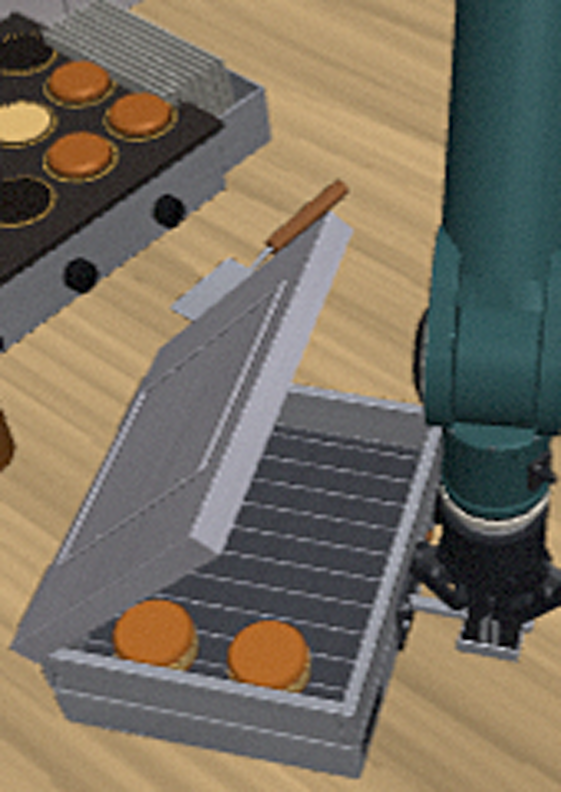

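>>> carry_out([
  {"slide": [0,0,2],"yaw": 0},
  {"slide": [0,0,2],"yaw": 0},
  {"slide": [0,0,2],"yaw": 0},
  {"slide": [0,0,2],"yaw": 0},
  {"slide": [0,0,2],"yaw": 0},
  {"slide": [0,0,1],"yaw": 0},
  {"slide": [0,0,1],"yaw": 0},
])

```text
t: 6.1
ee_pos: [0.5636, 0.0992, 0.0424]
tool_rot: [-2.652, 1.676, 0.0]
contact_force: [-1.2, 5.4, 7.7]
gripper_width: 0.002
```

>>> carry_out([
  {"slide": [0,0,1],"yaw": 0},
  {"slide": [0,0,1],"yaw": 0},
])

```text
t: 6.3
ee_pos: [0.5635, 0.0991, 0.0402]
tool_rot: [-2.652, 1.676, 0.0]
contact_force: [-1.3, 4.9, 5.6]
gripper_width: -0.0
```

>>> carry_out([
  {"slide": [0,0,1],"yaw": 0},
  {"slide": [0,0,0.5],"yaw": 0},
])

```text
t: 6.5
ee_pos: [0.5636, 0.0991, 0.0387]
tool_rot: [-2.652, 1.676, 0.0]
contact_force: [-1.3, 4.2, 6.6]
gripper_width: 0.003
```

>>> carry_out([
  {"slide": [0,0,1],"yaw": 0},
  {"slide": [0,0,0.5],"yaw": 0},
])

```text
t: 6.7
ee_pos: [0.5637, 0.0991, 0.0381]
tool_rot: [-2.653, 1.677, -0.001]
contact_force: [-3.8, 3.3, 14.4]
gripper_width: -0.002
```

>>> carry_out([
  {"slide": [0,0,1],"yaw": 0},
])

```text
t: 6.8
ee_pos: [0.5639, 0.0992, 0.0377]
tool_rot: [-2.653, 1.677, -0.001]
contact_force: [-6.1, 3.3, 23.0]
gripper_width: -0.002
```

>>> carry_out([
  {"slide": [0,0,-1.7],"yaw": 0},
  {"slide": [0,0,0],"yaw": 0},
])

```text
t: 7.0
ee_pos: [0.5637, 0.099, 0.0386]
tool_rot: [-2.652, 1.676, -0.001]
contact_force: [-2.0, 4.0, 10.8]
gripper_width: -0.002
```

>>> carry_out([
  {"slide": [0,-1,-0.4],"yaw": 0},
  {"slide": [0,-1.5,0],"yaw": 0},
  {"slide": [0,-1.5,0],"yaw": 0},
])

```text
t: 7.3
ee_pos: [0.5644, 0.0993, 0.0381]
tool_rot: [2.653, -1.678, -0.005]
contact_force: [-10.7, 1.5, 13.1]
gripper_width: 0.003
```

>>> carry_out([
  {"slide": [0,-1.5,0],"yaw": 0},
  {"slide": [0,-1.5,0],"yaw": 0},
])

```text
t: 7.5
ee_pos: [0.5649, 0.0994, 0.0378]
tool_rot: [2.649, -1.676, -0.01]
contact_force: [-15.7, -1.3, 18.8]
gripper_width: -0.001
```

>>> carry_out([
  {"slide": [0,2.5,-1],"yaw": 0},
  {"slide": [0,0,-0.5],"yaw": 0},
])

```text
t: 7.7
ee_pos: [0.566, 0.1, 0.0395]
tool_rot: [-2.655, 1.679, 0.003]
contact_force: [-2.6, 4.7, 6.6]
gripper_width: -0.002
```

>>> carry_out([
  {"slide": [0,-1,0],"yaw": 0},
  {"slide": [0,-1,0],"yaw": 0},
  {"slide": [0,-1,0],"yaw": 0},
])

```text
t: 8.0
ee_pos: [0.5695, 0.1016, 0.0395]
tool_rot: [-2.654, 1.678, 0.002]
contact_force: [-2.4, 3.4, 5.4]
gripper_width: -0.001
```

>>> carry_out([
  {"slide": [0,-1.5,0],"yaw": 0},
  {"slide": [0,-1.5,0],"yaw": 0},
  {"slide": [0,-1.5,0],"yaw": 0},
])

```text
t: 8.3
ee_pos: [0.5736, 0.1035, 0.0395]
tool_rot: [-2.654, 1.678, 0.002]
contact_force: [-2.7, 3.3, 5.2]
gripper_width: 0.002
```

>>> carry_out([
  {"slide": [0,-1.5,0],"yaw": 0},
  {"slide": [0,-1.5,0],"yaw": 0},
])

```text
t: 8.5
ee_pos: [0.5763, 0.1047, 0.0395]
tool_rot: [-2.654, 1.678, 0.002]
contact_force: [-2.3, 3.5, 6.0]
gripper_width: 0.001
```

>>> carry_out([
  {"slide": [0,-1.5,0],"yaw": 0},
  {"slide": [0,-1.5,0],"yaw": 0},
])

```text
t: 8.7
ee_pos: [0.5781, 0.1054, 0.0392]
tool_rot: [2.655, -1.679, -0.004]
contact_force: [-5.4, 0.3, 5.3]
gripper_width: 0.002
```

>>> carry_out([
  {"slide": [0,1,-1],"yaw": 0},
  {"slide": [0,0,-1],"yaw": 0},
  {"slide": [0,0,-1],"yaw": 0},
  {"slide": [0,0,-1],"yaw": 0},
  {"slide": [0,0,-1],"yaw": 0},
])

```text
t: 9.2
ee_pos: [0.5787, 0.1024, 0.0437]
tool_rot: [2.653, -1.681, 0.001]
contact_force: [0.7, 0.4, 0.1]
gripper_width: 0.002
```

>>> carry_out([
  {"slide": [0,0,-5],"yaw": 0},
  {"slide": [0,0,-15],"yaw": 0},
  {"slide": [0,0,-35],"yaw": 0},
  {"slide": [0,0,-40],"yaw": 0},
  {"slide": [0,0,-40],"yaw": 0},
  {"slide": [0,0,-30],"yaw": 0},
])

```text
t: 9.8
ee_pos: [0.5793, 0.1036, 0.2128]
tool_rot: [-2.652, 1.68, -0.004]
contact_force: [0.7, -0.6, -0.1]
gripper_width: -0.007
```

```bash
python3 - <<'E'
from h import *; import pickle
m=camera_model('wrist'); pickle.dump(m,open('pics/w4.pkl','wb')); im=snapshot('wrist'); np.save('pics/w4.npy',im)
save('w4.png',im,k=1.4); s=snapshot('scene'); save('s4.png',s,k=1.4)
delta([.466,.367,.2])
E
```

```text
t 9.9 ee [0.5813 0.1043 0.215 ] F [ 0.44 -0.6   0.18] w -0.001 slide [-286.9   -7.9   14.2]
```

View pics/w4.png

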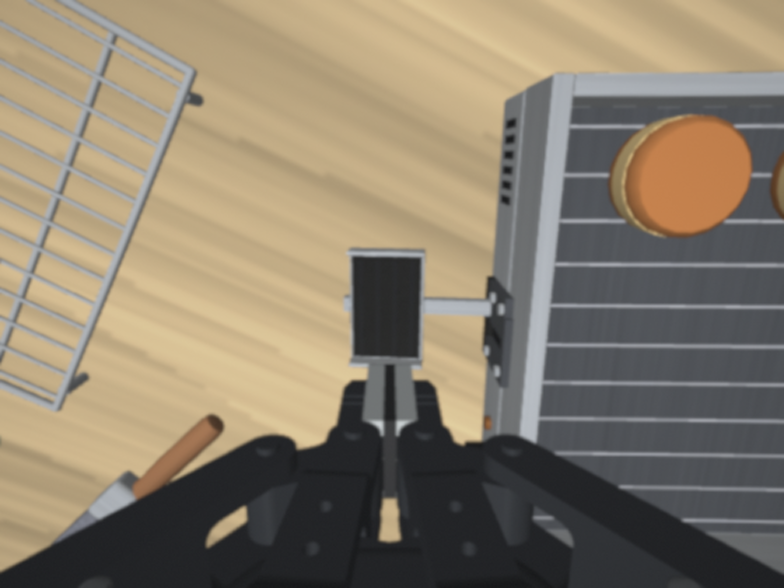

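View pics/s4.png

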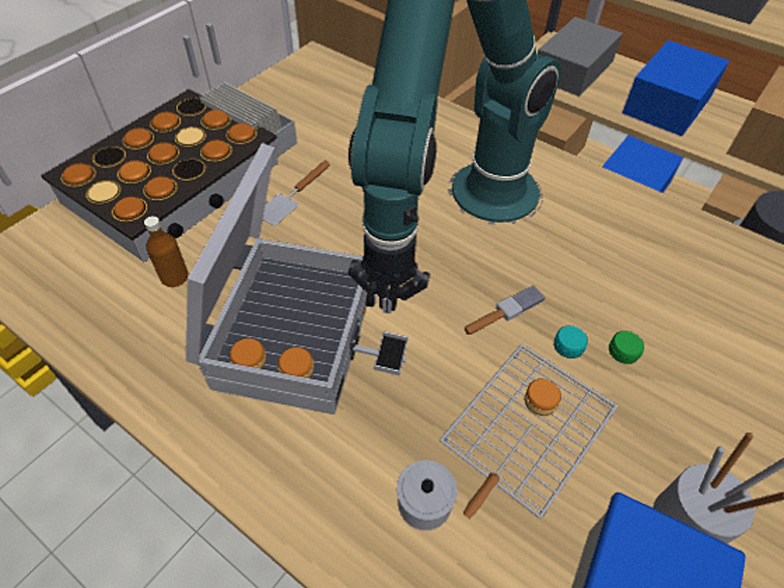

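>>> carry_out([
  {"slide": [-25,0,0],"yaw": 0},
  {"slide": [-45,0,0],"yaw": 0},
  {"slide": [-48,0,0],"yaw": 0},
  {"slide": [-48,0,0],"yaw": 0},
  {"slide": [-48,0,0],"yaw": 0},
  {"slide": [-43,0,0],"yaw": 0},
  {"slide": [-25,0,0],"yaw": 0},
  {"slide": [-5,10,0],"yaw": 0},
], fingers=0)

```text
t: 10.7
ee_pos: [0.4445, 0.3622, 0.209]
tool_rot: [-2.657, 1.673, 0.003]
contact_force: [0.2, -0.7, -0.5]
gripper_width: 0.996
```

>>> carry_out([
  {"slide": [0,0,5],"yaw": 0},
  {"slide": [0,0,0],"yaw": 0},
])

```text
t: 10.9
ee_pos: [0.4472, 0.3566, 0.203]
tool_rot: [2.651, -1.682, 0.001]
contact_force: [0.2, -0.3, -0.5]
gripper_width: 1.008
```

```bash
python3 - <<'E'
from h import *; import pickle
m=pickle.load(open('pics/w4.pkl','rb'))
for v,z in ((253,.05),(360,.05)): print(v,atz(m,387/1.4,v/1.4,z))
delta([.466,.367,.2])
m=camera_model('wrist'); pickle.dump(m,open('pics/w5.pkl','wb')); im=snapshot('wrist'); np.save('pics/w5.npy',im)
save('w5.png',im,k=1.4)
E
```

```text
253 [0.59001497 0.1119056  0.05      ]
360 [0.52379845 0.08073824 0.05      ]
t 10.9 ee [0.4472 0.3566 0.203 ] F [ 0.24 -0.33 -0.48] w 1.008 slide [ -1.4 -21.4   3. ]
```

View pics/w5.png

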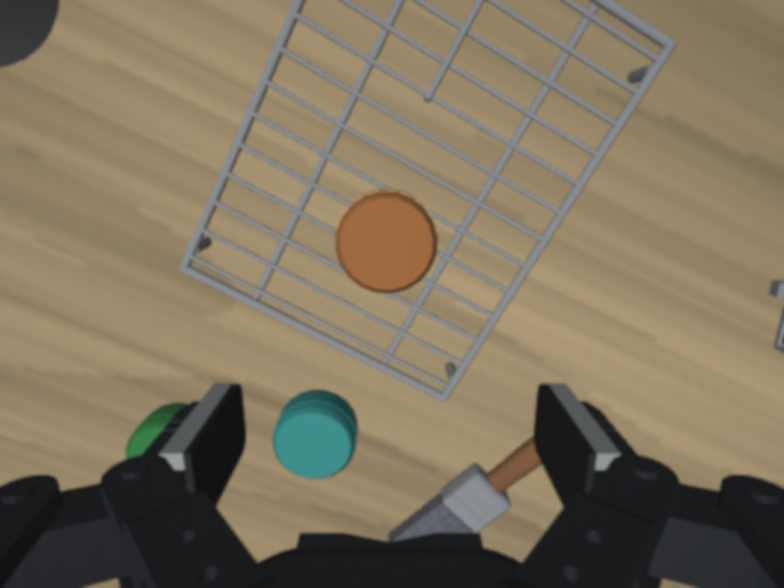

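```bash
python3 - <<'E'
from h import *; import pickle
m=pickle.load(open('pics/w5.pkl','rb')); im=np.load('pics/w5.npy')
print(atz(m,386/1.4,242/1.4,.062))
# segmentation
b=im.astype(int); hsv=cv2.cvtColor(im,cv2.COLOR_RGB2HSV); k=((hsv[...,0]<14)&(hsv[...,1]>140)).astype(np.uint8)
n,l,st,c=cv2.connectedComponentsWithStats(k)
for i in range(1,n):
    if st[i,4]>1500: print(st[i],c[i]); P=atz(m,*c[i],.062); print(P); delta([P[0],P[1],.09]); print(atz(m,st[i,0],c[i][1],.062)-atz(m,st[i,0]+st[i,2],c[i][1],.062))
E
```

```text
[0.46687757 0.36944792 0.062     ]
[ 241  138   70   70 3767] [275.3711176  172.73798779]
[0.46684721 0.36974326 0.062     ]
t 10.95 ee [0.4477 0.3565 0.2033] F [ 0.7   0.6  -0.28] w 0.996 slide [ -4.  -23.  113.2]
[-2.43051280e-02  5.17583091e-02  5.55111512e-17]
```

>>> carry_out([
  {"slide": [-2,-12,15],"yaw": 0},
  {"slide": [-2,-11,30],"yaw": 0},
  {"slide": [0,0,35],"yaw": 0},
  {"slide": [0,0,25],"yaw": 0},
  {"slide": [0,0,10],"yaw": 0},
  {"slide": [0,0,0],"yaw": 0},
])

```text
t: 11.55
ee_pos: [0.4661, 0.3704, 0.0876]
tool_rot: [2.65, -1.682, -0.001]
contact_force: [0.1, -0.1, 0.3]
gripper_width: 1.0
```

```bash
python3 - <<'E'
from h import *
delta([.4668,.3697,.026])
save('w6.png',snapshot('wrist'),k=1.4)
E
```

```text
t 11.55 ee [0.4661 0.3704 0.0876] F [ 0.15 -0.14  0.29] w 1.0 slide [ 0.9 -0.5 61.6]
```

View pics/w6.png

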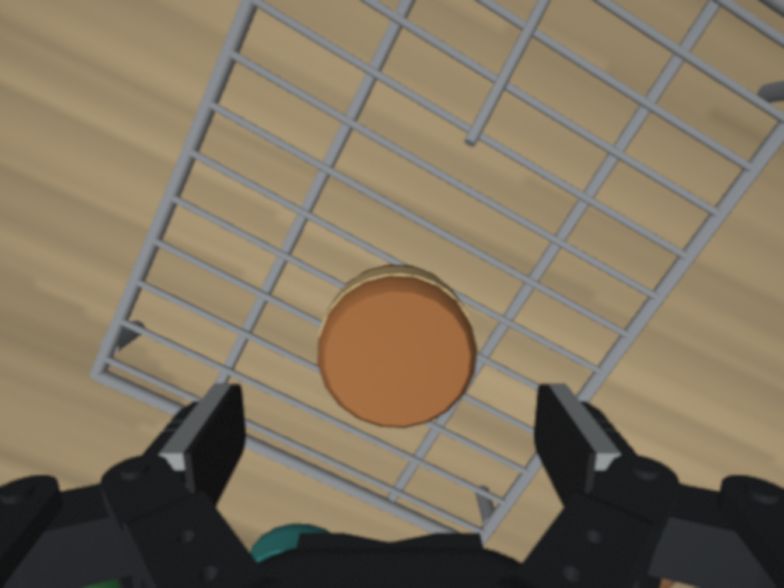

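>>> carry_out([
  {"slide": [1,-0.5,15],"yaw": 0},
  {"slide": [0,0,20],"yaw": 0},
  {"slide": [0,0,15],"yaw": 0},
  {"slide": [0,0,7],"yaw": 0},
  {"slide": [0,0,4],"yaw": 0},
  {"slide": [0,0,0],"yaw": 0},
])

```text
t: 12.2
ee_pos: [0.4667, 0.3715, 0.0277]
tool_rot: [2.654, -1.681, -0.0]
contact_force: [0.1, 0.3, 0.8]
gripper_width: 0.999
```

>>> carry_out([
  {"slide": [0,0,0],"yaw": 0},
  {"slide": [0,0,0],"yaw": 0},
  {"slide": [0,0,0],"yaw": 0},
  {"slide": [0,0,0],"yaw": 0},
  {"slide": [0,0,0],"yaw": 0},
], fingers=140)

```text
t: 12.7
ee_pos: [0.4674, 0.3719, 0.029]
tool_rot: [-2.653, 1.68, -0.001]
contact_force: [-0.7, -0.1, 6.6]
gripper_width: 0.707
```

>>> carry_out([
  {"slide": [0,0,-2],"yaw": 0},
  {"slide": [0,0,-5],"yaw": 0},
  {"slide": [0,0,-10],"yaw": 0},
  {"slide": [0,0,-25],"yaw": 0},
  {"slide": [0,0,-40],"yaw": 0},
  {"slide": [0,0,-45],"yaw": 0},
  {"slide": [0,0,-30],"yaw": 0},
  {"slide": [0,0,0],"yaw": 0},
])

```text
t: 13.5
ee_pos: [0.4686, 0.3736, 0.1906]
tool_rot: [-2.647, 1.676, -0.005]
contact_force: [0.3, 0.7, -0.5]
gripper_width: 0.708
```

```bash
python3 - <<'E'
from h import *
c,s=np.cos(-1.131),np.sin(-1.131)
p=np.array([.621,-.088])
for q in [(-.02,-.045),(-.035,-.045)]:
    w=p+[c*q[0]-s*q[1],s*q[0]+c*q[1]]; print(w); delta([*w,.19],[c,s])
save('w7.png',snapshot('wrist'),k=1.4)
E
```

```text
[ 0.57176717 -0.08906222]
t 13.5 ee [0.4686 0.3736 0.1906] F [ 0.29  0.72 -0.46] w 0.708 slide [462.4 104.6  -1.3]
yaw 0.0020327272142744543 0.002032727214274388 0.11646669027930738
[ 0.56538084 -0.07548964]
t 13.5 ee [0.4686 0.3736 0.1906] F [ 0.29  0.72 -0.46] w 0.708 slide [447.4 104.6  -1.3]
yaw 0.0020327272142744543 0.002032727214274388 0.11646669027930738
```

View pics/w7.png

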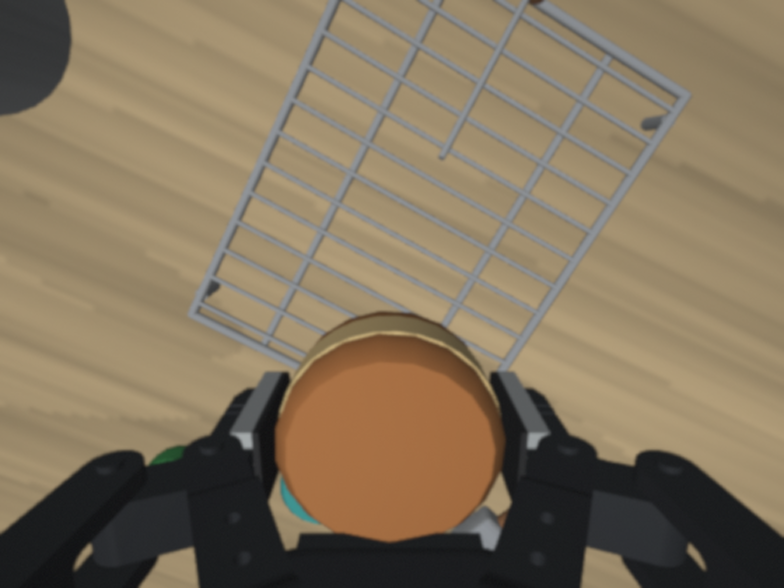

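>>> carry_out([
  {"slide": [20,5,0],"yaw": 0},
  {"slide": [40,10,0],"yaw": 0},
  {"slide": [46,11,0],"yaw": 0},
  {"slide": [46,11,0],"yaw": 0},
  {"slide": [46,11,0],"yaw": 0},
  {"slide": [46,11,0],"yaw": 0},
  {"slide": [46,11,0],"yaw": 0},
  {"slide": [46,11,0],"yaw": 0},
])

```text
t: 14.35
ee_pos: [0.5362, 0.0308, 0.1837]
tool_rot: [2.653, -1.68, -0.003]
contact_force: [0.1, 0.5, -1.3]
gripper_width: 0.713
```

>>> carry_out([
  {"slide": [46,11,0],"yaw": 0},
  {"slide": [35,8,0],"yaw": 0},
  {"slide": [15,4,0],"yaw": 0},
  {"slide": [8,0,0],"yaw": 0},
  {"slide": [0,0,0],"yaw": 0},
  {"slide": [0,0,0],"yaw": 0},
])

```text
t: 14.95
ee_pos: [0.5605, -0.0685, 0.1846]
tool_rot: [-2.656, 1.677, 0.002]
contact_force: [0.1, 0.8, -1.5]
gripper_width: 0.71
```

```bash
python3 - <<'E'
from h import *
delta([.5654,-.0755,.085],[.426,-.905])
save('w8.png',snapshot('wrist'),k=1.4);save('s8.png',snapshot('scene'),(100,0,340,300),2);save('t8.png',snapshot('top'),(200,80,400,300),2.7)
E
```

```text
t 14.95 ee [ 0.5605 -0.0685  0.1846] F [ 0.11  0.76 -1.52] w 0.71 slide [ 8.6 -1.4 99.6]
yaw 0.004655949000882486 0.004655949000882398 0.2667662273787138
```

View pics/w8.png

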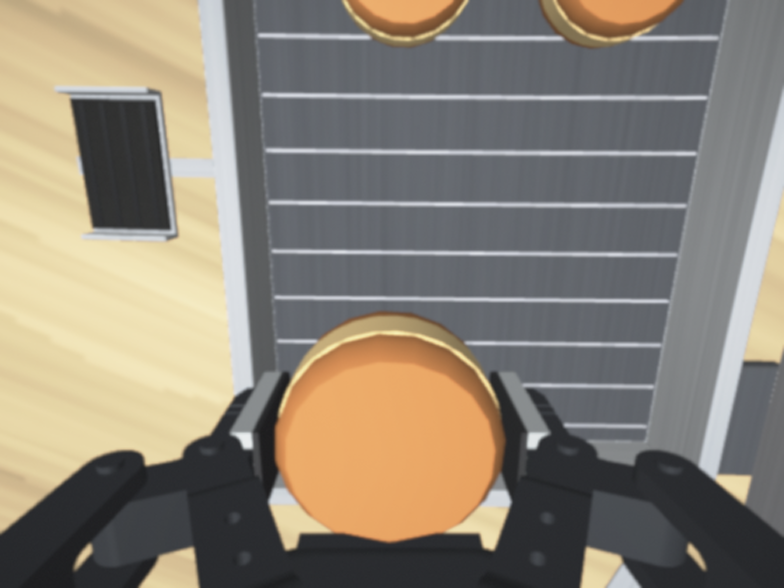

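View pics/s8.png

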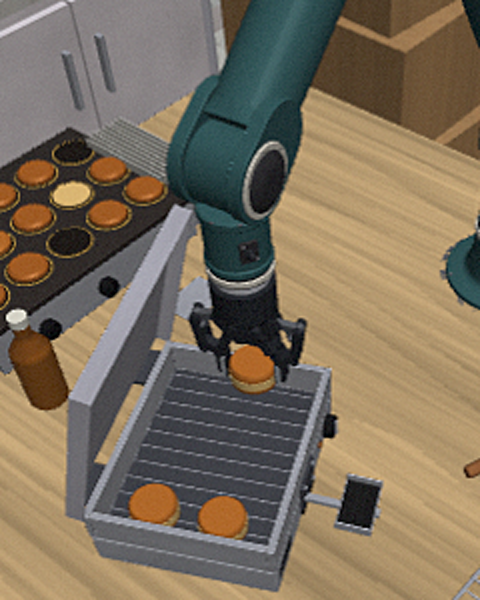

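View pics/t8.png

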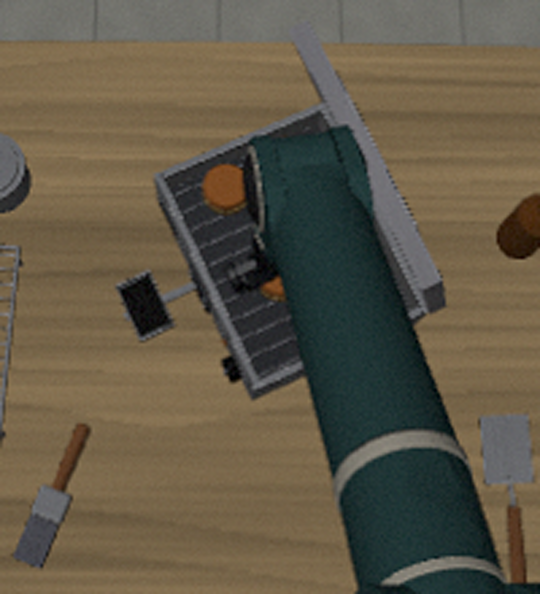

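```bash
cat > tri.py <<'E'
from h import *; import pickle
mt=camera_model('top'); ms=camera_model('scene')
S=lambda a:(a[0]/2+100,a[1]/2); T=lambda a:(a[0]/2.7+200,a[1]/2.7+80)
c,s=np.cos(-1.131),np.sin(-1.131)
def tri(a,b,n):
    o1,w1=ray(ms,*S(a)); o2,w2=ray(mt,*T(b))
    A=np.c_[w1,-w2]; k=np.linalg.lstsq(A,o2-o1,rcond=None)[0]; P=(o1+k[0]*w1+o2+k[1]*w2)/2
    d=P[:2]-[.621,-.088]; print(n,'world',np.round(P,3),'warmer',np.round([c*d[0]+s*d[1],-s*d[0]+c*d[1],P[2]],3),'gap',round(np.linalg.norm(o1+k[0]*w1-o2-k[1]*w2),3))
tri((266,178),(258,190),'cap')
tri((72,398),(300,28),'lid far top')
o,w=ray(ms,*S((187,208)))
# intersect with warmer y=-.154 plane
n=np.array([-s,c,0]); k=(-.154-((o-[.621,-.088,0])@n))/(w@n); P=o+k*w; d=P[:2]-[.621,-.088]; print('lid near top',P,c*d[0]+s*d[1])
o,w=ray(ms,*S((72,398)))
k=(.154-((o-[.621,-.088,0])@n))/(w@n); P=o+k*w; d=P[:2]-[.621,-.088]; print('lid far top',P,c*d[0]+s*d[1])
E
python3 tri.py; python3 - <<'E'
from h import *
save('t9.png',snapshot('top'),(260,80,370,220),4)
save('s9.png',snapshot('scene'),(120,20,260,160),4.2)
E
```

```text
cap world [ 0.551 -0.029  0.498] warmer [-0.083 -0.038  0.498] gap 0.001
lid far top world [ 0.786 -0.085  0.348] warmer [0.068 0.15  0.348] gap 0.008
lid near top [ 0.50564668 -0.20455498  0.3500181 ] 0.05635114766611794
lid far top [ 0.78980395 -0.08504124  0.35371469] 0.06919195934492771
```

View pics/t9.png

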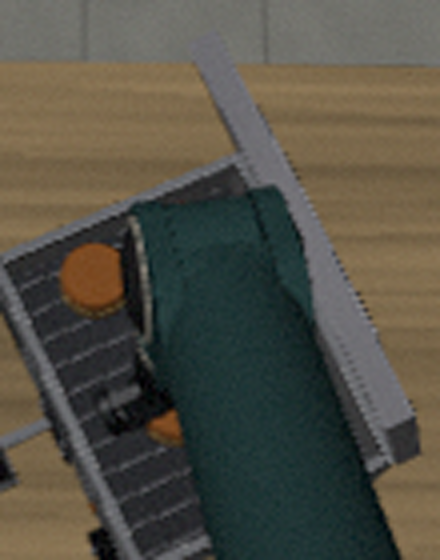

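View pics/s9.png

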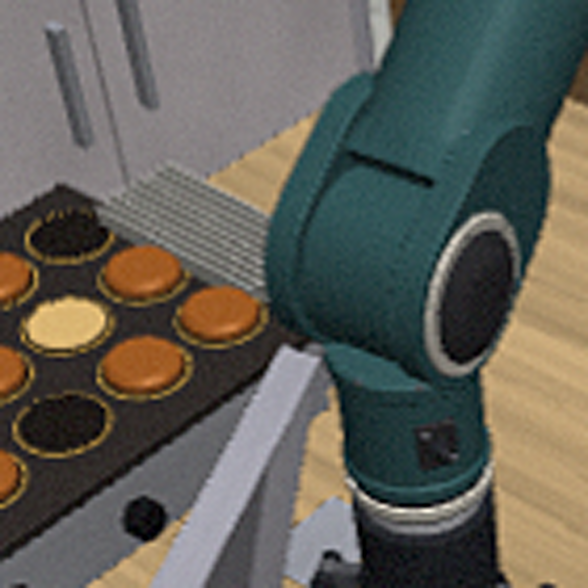

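```bash
python3 - <<'E'
from h import *
m=camera_model('wrist'); c,s=np.cos(-1.131),np.sin(-1.131)
o=get_obs(); e=o['ee_pos'][:2]
def wf(P): d=np.array(P[:2])-[.621,-.088]; return np.round([c*d[0]+s*d[1],-s*d[0]+c*d[1]],4)
print('tcp',wf(e))
for u,v,z in [(222,250,.113),(244,250,.113),(272,250,.065),(680,250,.065),(390,483,.113),(300,483,.113),(390,497,.113),(600,440,.065),(250,390,.113)]:
    print((u,v,z),wf(atz(m,u/1.4,v/1.4,z)))
E
```

```text
tcp [-0.0423 -0.0467]
(222, 250, 0.113) [-0.1181 -0.0152]
(244, 250, 0.113) [-0.1084 -0.0152]
(272, 250, 0.065) [-0.1076 -0.0242]
(680, 250, 0.065) [ 0.1126 -0.0237]
(390, 483, 0.113) [-0.0433 -0.136 ]
(300, 483, 0.113) [-0.0894 -0.136 ]
(390, 497, 0.113) [-0.0433 -0.1444]
(600, 440, 0.065) [ 0.0843 -0.1406]
(250, 390, 0.113) [-0.1111 -0.0836]
```

>>> carry_out([
  {"slide": [2,0,10],"yaw": 0},
  {"slide": [2,0,20],"yaw": 0},
  {"slide": [0,0,20],"yaw": 0},
  {"slide": [0,0,15],"yaw": 0},
  {"slide": [0,0,10],"yaw": 0},
  {"slide": [0,0,5],"yaw": 0},
  {"slide": [0,0,0],"yaw": 0},
])

```text
t: 15.9
ee_pos: [0.5623, -0.0744, 0.1043]
tool_rot: [2.654, -1.68, -0.001]
contact_force: [-0.5, 0.5, -0.9]
gripper_width: 0.711
```

```bash
python3 - <<'E'
from h import *
delta([.5605,-.0685,.07])
save('s10.png',snapshot('scene'),(100,20,300,300),2.1)
E
```

```text
t 15.9 ee [ 0.5623 -0.0744  0.1043] F [-0.53  0.5  -0.93] w 0.711 slide [-6.1 -0.9 34.3]
```

View pics/s10.png

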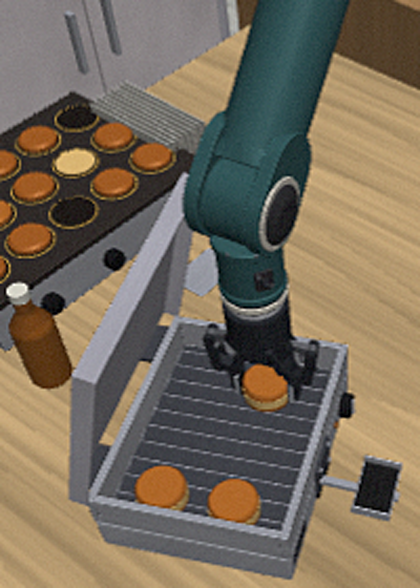

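>>> carry_out([
  {"slide": [-4,0,0],"yaw": 0},
  {"slide": [-4,0,6],"yaw": 0},
  {"slide": [0,0,8],"yaw": 0},
  {"slide": [0,0,8],"yaw": 0},
  {"slide": [0,0,5],"yaw": 0},
  {"slide": [0,0,3],"yaw": 0},
  {"slide": [0,0,0],"yaw": 0},
])

```text
t: 16.65
ee_pos: [0.5587, -0.0673, 0.0741]
tool_rot: [2.654, -1.681, -0.002]
contact_force: [0.6, -0.5, -1.4]
gripper_width: 0.707
```

>>> carry_out([
  {"slide": [0,0,2],"yaw": 0},
  {"slide": [0,0,2],"yaw": 0},
  {"slide": [0,0,1],"yaw": 0},
  {"slide": [0,0,0],"yaw": 0},
])

```text
t: 17.05
ee_pos: [0.559, -0.0673, 0.0698]
tool_rot: [2.654, -1.681, -0.0]
contact_force: [-0.2, 0.7, -0.9]
gripper_width: 0.708
```

>>> carry_out([
  {"slide": [0,0,1],"yaw": 0},
  {"slide": [0,0,1],"yaw": 0},
  {"slide": [0,0,0.5],"yaw": 0},
])

```text
t: 17.35
ee_pos: [0.559, -0.0673, 0.0673]
tool_rot: [2.654, -1.681, -0.0]
contact_force: [0.5, -0.3, -1.4]
gripper_width: 0.708
```

>>> carry_out([
  {"slide": [0,0,0.5],"yaw": 0},
  {"slide": [0,0,0.5],"yaw": 0},
])

```text
t: 17.55
ee_pos: [0.5591, -0.0672, 0.0663]
tool_rot: [2.654, -1.681, -0.0]
contact_force: [-0.9, -0.5, -0.5]
gripper_width: 0.71
```

>>> carry_out([
  {"slide": [0,0,0.5],"yaw": 0},
  {"slide": [0,0,0.5],"yaw": 0},
])

```text
t: 17.75
ee_pos: [0.5591, -0.0673, 0.066]
tool_rot: [2.654, -1.681, 0.0]
contact_force: [-3.8, 0.1, 9.6]
gripper_width: 0.711
```

>>> carry_out([
  {"slide": [0,0,0.5],"yaw": 0},
  {"slide": [0,0,0.5],"yaw": 0},
])

```text
t: 17.95
ee_pos: [0.5591, -0.0673, 0.066]
tool_rot: [2.653, -1.68, 0.0]
contact_force: [-6.9, -0.5, 17.5]
gripper_width: 0.707
```

>>> carry_out([
  {"slide": [0,0,-1.5],"yaw": 0},
  {"slide": [0,0,0],"yaw": 0},
])

```text
t: 18.15
ee_pos: [0.5593, -0.0673, 0.066]
tool_rot: [-2.654, 1.681, -0.001]
contact_force: [0.4, -0.2, -0.9]
gripper_width: 0.709
```

>>> carry_out([
  {"slide": [0,0,0],"yaw": 0},
  {"slide": [0,0,0],"yaw": 0},
  {"slide": [0,0,0],"yaw": 0},
  {"slide": [0,0,0],"yaw": 0},
], fingers=20)

```text
t: 18.55
ee_pos: [0.5591, -0.0672, 0.0658]
tool_rot: [2.654, -1.681, -0.0]
contact_force: [0.0, 0.0, 0.6]
gripper_width: 0.918
```

```bash
python3 - <<'E'
from h import *
delta([.5605,-.0685,.07])
save('w11.png',snapshot('wrist'),k=1.4)
E
```

```text
t 18.55 ee [ 0.5591 -0.0672  0.0658] F [0.02 0.01 0.56] w 0.918 slide [ 1.8 -0.7 -4.2]
```

View pics/w11.png

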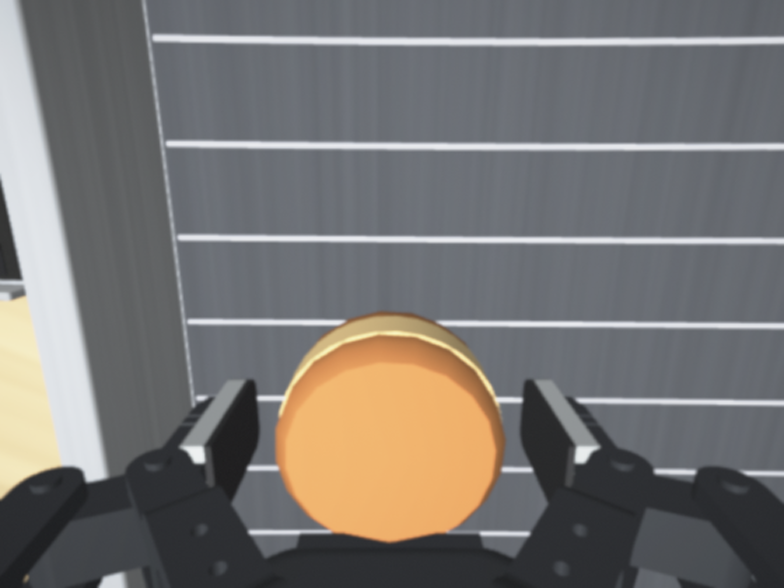

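>>> carry_out([
  {"slide": [0,0,-3],"yaw": 0},
  {"slide": [0,0,-10],"yaw": 0},
  {"slide": [0,0,-20],"yaw": 0},
  {"slide": [0,0,-35],"yaw": 0},
  {"slide": [0,0,-40],"yaw": 0},
  {"slide": [0,0,-30],"yaw": 0},
  {"slide": [0,0,0],"yaw": 0},
])

```text
t: 19.3
ee_pos: [0.5621, -0.0671, 0.2094]
tool_rot: [-2.651, 1.679, -0.014]
contact_force: [0.5, -0.4, 0.2]
gripper_width: 0.921
```

```bash
python3 - <<'E'
from h import *
delta([.537,.0865,.2],[.4276,-.904])
save('w12.png',snapshot('wrist'),k=1.4); save('s12.png',snapshot('scene'),(100,100,300,300),3)
E
```

```text
t 19.3 ee [ 0.5621 -0.0671  0.2094] F [ 0.46 -0.35  0.23] w 0.921 slide [-149.7  -43.     8.9]
yaw 6.487671176030013e-05 6.487671176036436e-05 0.003717161772555631
```

View pics/w12.png

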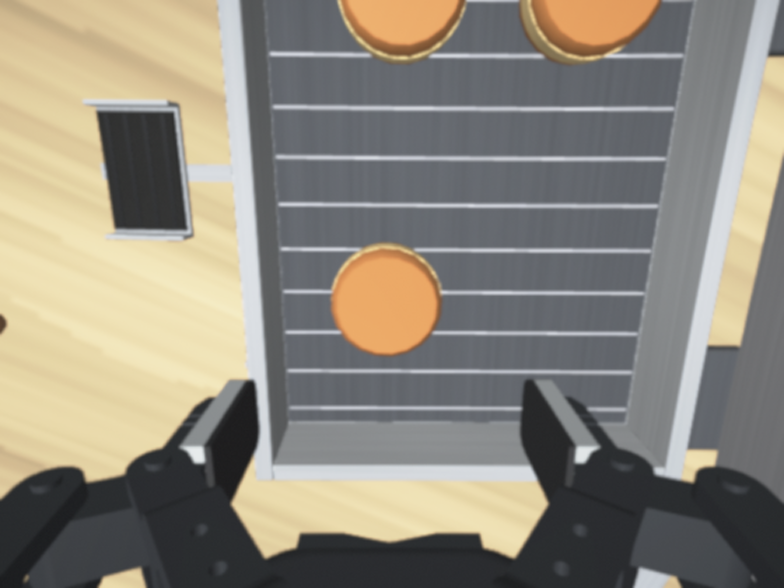

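View pics/s12.png

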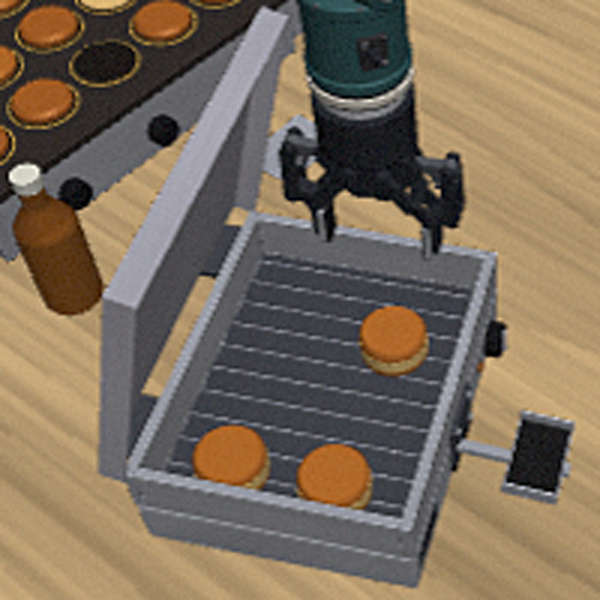

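Cake lies flat on the grid (wrist view at (386,300)), well clear of walls and stored cakes; the lid is up and the pedal caught. Now I go to the pedal, fingers shut.

>>> carry_out([
  {"slide": [-18,-5,0],"yaw": 0},
  {"slide": [-35,-10,0],"yaw": 0},
  {"slide": [-40,-11,0],"yaw": 0},
  {"slide": [-35,-10,0],"yaw": 0},
  {"slide": [-18,-6,0],"yaw": 0},
  {"slide": [-4,-1,0],"yaw": 0},
  {"slide": [0,0,0],"yaw": 0},
  {"slide": [0,0,0],"yaw": 0},
], fingers=255)

```text
t: 20.2
ee_pos: [0.5338, 0.0849, 0.2032]
tool_rot: [2.651, -1.683, -0.001]
contact_force: [-0.0, -0.5, 0.3]
gripper_width: -0.002
```

```bash
python3 - <<'E'
from h import *; import pickle
delta([.537,.0865,.06],[.4276,-.904])
m=camera_model('wrist'); pickle.dump(m,open('pics/w13.pkl','wb')); im=snapshot('wrist'); np.save('pics/w13.npy',im)
save('w13.png',im,k=1.4)
E
```

```text
t 20.2 ee [0.5338 0.0849 0.2032] F [-0.   -0.46  0.27] w -0.002 slide [-1.000e-01 -3.800e+00  1.432e+02]
yaw -0.0020641717838973386 -0.002064171783897395 -0.11826833140731095
```

View pics/w13.png

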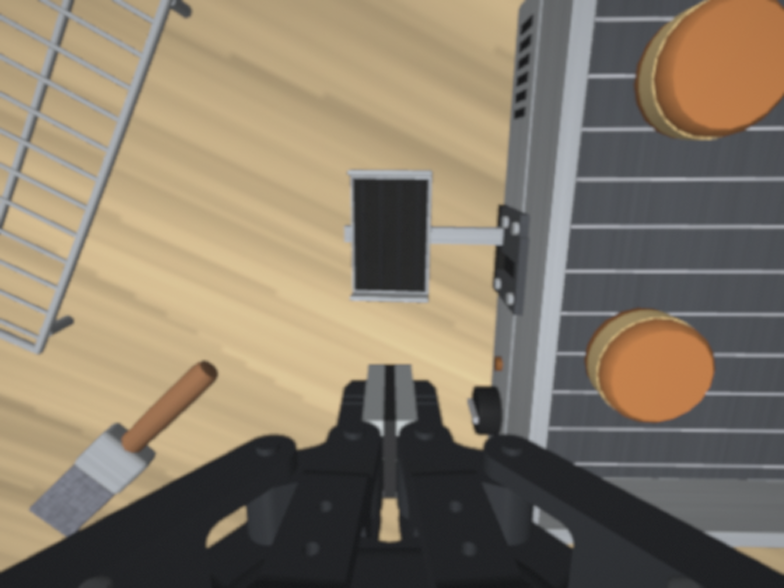

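```bash
python3 - <<'E'
from h import *; import pickle
m=pickle.load(open('pics/w13.pkl','rb')); d=np.array([.904,.4276,0]); e=np.array([.5338,.0849,0]); x=np.array([.4276,-.904,0])
for u,v,z in [(390,171,.05),(390,301,.05),(390,180,.042),(390,292,.042),(352,236,.042),(430,236,.042)]:
    a=atz(m,u/1.4,v/1.4,z); print(v,np.round(a,4),'y',round((a-e)@d*1000,1),'x',round((a-e)@x*1000,1))
E
```

```text
171 [0.5902 0.1127 0.05  ] y 62.9 x -1.0
301 [0.5185 0.079  0.05  ] y -16.3 x -1.2
180 [0.5853 0.1103 0.042 ] y 57.4 x -1.0
292 [0.5219 0.0805 0.042 ] y -12.7 x -1.1
236 [0.5446 0.1174 0.042 ] y 23.6 x -24.7
236 [0.5652 0.0734 0.042 ] y 23.5 x 23.9
```

>>> carry_out([
  {"slide": [0,0,20],"yaw": 0},
  {"slide": [0,0,35],"yaw": 0},
  {"slide": [0,0,40],"yaw": 0},
  {"slide": [0,0,30],"yaw": 0},
  {"slide": [0,0,15],"yaw": 0},
  {"slide": [0,0,7],"yaw": 0},
  {"slide": [0,0,0],"yaw": 0},
])

```text
t: 20.95
ee_pos: [0.534, 0.0863, 0.0567]
tool_rot: [2.653, -1.682, -0.0]
contact_force: [-0.1, 0.3, 0.5]
gripper_width: -0.002
```

>>> carry_out([
  {"slide": [0,0,2],"yaw": 0},
  {"slide": [0,0,2],"yaw": 0},
  {"slide": [0,0,2],"yaw": 0},
  {"slide": [0,0,1],"yaw": 0},
  {"slide": [0,0,1],"yaw": 0},
])

```text
t: 21.45
ee_pos: [0.534, 0.0868, 0.049]
tool_rot: [-2.654, 1.681, -0.001]
contact_force: [-0.6, 0.2, -0.2]
gripper_width: -0.001
```

>>> carry_out([
  {"slide": [0,0,2],"yaw": 0},
  {"slide": [0,0,2],"yaw": 0},
  {"slide": [0,0,1],"yaw": 0},
  {"slide": [0,0,1],"yaw": 0},
])

```text
t: 21.85
ee_pos: [0.5338, 0.0867, 0.0427]
tool_rot: [2.654, -1.681, -0.0]
contact_force: [-0.2, 0.0, -0.4]
gripper_width: -0.001
```

>>> carry_out([
  {"slide": [0,0,1],"yaw": 0},
  {"slide": [0,0,0.5],"yaw": 0},
])

```text
t: 22.05
ee_pos: [0.5338, 0.0867, 0.0416]
tool_rot: [2.654, -1.681, 0.0]
contact_force: [-1.2, -0.7, 5.5]
gripper_width: 0.0
```

>>> carry_out([
  {"slide": [0,0,1],"yaw": 0},
  {"slide": [0,0,0.5],"yaw": 0},
])

```text
t: 22.25
ee_pos: [0.5338, 0.0867, 0.0402]
tool_rot: [2.654, -1.681, 0.0]
contact_force: [-1.6, -0.6, 4.4]
gripper_width: -0.004
```

>>> carry_out([
  {"slide": [0,0,0.7],"yaw": 0},
  {"slide": [0,0,0],"yaw": 0},
])

```text
t: 22.45
ee_pos: [0.5338, 0.0867, 0.0394]
tool_rot: [2.654, -1.681, 0.0]
contact_force: [-1.0, -0.9, 3.6]
gripper_width: -0.001
```

>>> carry_out([
  {"slide": [0,1,0],"yaw": 0},
  {"slide": [0,1,0],"yaw": 0},
  {"slide": [0,1,0],"yaw": 0},
])

```text
t: 22.75
ee_pos: [0.5325, 0.0861, 0.0399]
tool_rot: [-2.652, 1.679, -0.003]
contact_force: [0.3, 1.0, 6.0]
gripper_width: -0.002
```

>>> carry_out([
  {"slide": [0,1,0.3],"yaw": 0},
  {"slide": [0,1.5,0],"yaw": 0},
  {"slide": [0,1.5,0],"yaw": 0},
])

```text
t: 23.05
ee_pos: [0.5287, 0.0843, 0.0395]
tool_rot: [-2.652, 1.679, -0.003]
contact_force: [0.0, 0.6, 6.5]
gripper_width: 0.003
```

>>> carry_out([
  {"slide": [0,1.5,0],"yaw": 0},
  {"slide": [0,1.5,0],"yaw": 0},
])

```text
t: 23.25
ee_pos: [0.5258, 0.0829, 0.0394]
tool_rot: [-2.653, 1.68, -0.002]
contact_force: [0.9, 0.3, 5.6]
gripper_width: 0.001
```

>>> carry_out([
  {"slide": [0,1.5,0],"yaw": 0},
  {"slide": [0,1.5,0],"yaw": 0},
  {"slide": [0,1.5,0],"yaw": 0},
])

```text
t: 23.55
ee_pos: [0.5217, 0.081, 0.0394]
tool_rot: [-2.653, 1.679, -0.002]
contact_force: [0.8, 0.3, 4.7]
gripper_width: -0.001
```

>>> carry_out([
  {"slide": [0,1.5,0],"yaw": 0},
  {"slide": [0,1.5,0],"yaw": 0},
])

```text
t: 23.75
ee_pos: [0.519, 0.0797, 0.0394]
tool_rot: [-2.653, 1.679, -0.002]
contact_force: [0.6, 0.8, 5.2]
gripper_width: -0.003
```

>>> carry_out([
  {"slide": [0,1,0],"yaw": 0},
  {"slide": [0,1,0],"yaw": 0},
])

```text
t: 23.95
ee_pos: [0.5182, 0.0793, 0.0397]
tool_rot: [-2.651, 1.678, -0.004]
contact_force: [3.2, 0.9, 5.1]
gripper_width: -0.0
```

>>> carry_out([
  {"slide": [0,1,0],"yaw": 0},
])

```text
t: 24.05
ee_pos: [0.5179, 0.0792, 0.0399]
tool_rot: [-2.65, 1.677, -0.006]
contact_force: [4.6, 1.8, 6.1]
gripper_width: -0.0
```

>>> carry_out([
  {"slide": [0,-1,-1],"yaw": 0},
  {"slide": [0,0,-1],"yaw": 0},
  {"slide": [0,0,-1],"yaw": 0},
  {"slide": [0,0,-1],"yaw": 0},
])

```text
t: 24.45
ee_pos: [0.5178, 0.0792, 0.0436]
tool_rot: [-2.652, 1.679, -0.003]
contact_force: [3.1, 2.0, 5.7]
gripper_width: 0.001
```

>>> carry_out([
  {"slide": [0,0,-1],"yaw": 0},
  {"slide": [0,0,-1],"yaw": 0},
  {"slide": [0,0,-1],"yaw": 0},
])

```text
t: 24.75
ee_pos: [0.5178, 0.0793, 0.0468]
tool_rot: [-2.652, 1.679, -0.003]
contact_force: [3.0, 1.6, 7.2]
gripper_width: 0.002
```

>>> carry_out([
  {"slide": [0,0,-2],"yaw": 0},
  {"slide": [0,0,-2],"yaw": 0},
  {"slide": [0,0,-2],"yaw": 0},
  {"slide": [0,0,-2],"yaw": 0},
  {"slide": [0,0,-2],"yaw": 0},
  {"slide": [0,0,-2],"yaw": 0},
])

```text
t: 25.35
ee_pos: [0.5181, 0.0789, 0.059]
tool_rot: [-2.652, 1.679, -0.004]
contact_force: [3.4, 0.5, 8.6]
gripper_width: -0.001
```

>>> carry_out([
  {"slide": [0,0,-2],"yaw": 0},
  {"slide": [0,0,-2],"yaw": 0},
  {"slide": [0,0,-2],"yaw": 0},
  {"slide": [0,0,-2],"yaw": 0},
  {"slide": [0,0,-2],"yaw": 0},
  {"slide": [0,0,-1],"yaw": 0},
])

```text
t: 25.95
ee_pos: [0.5186, 0.0781, 0.0704]
tool_rot: [-2.652, 1.68, -0.006]
contact_force: [4.0, -1.7, 10.9]
gripper_width: -0.001
```

>>> carry_out([
  {"slide": [0,0,-1.5],"yaw": 0},
  {"slide": [0,0,-1.5],"yaw": 0},
  {"slide": [0,0,-1.5],"yaw": 0},
  {"slide": [0,0,-1.5],"yaw": 0},
  {"slide": [0,0,-1.5],"yaw": 0},
])

```text
t: 26.45
ee_pos: [0.5189, 0.0771, 0.0778]
tool_rot: [-2.651, 1.682, -0.008]
contact_force: [4.7, -2.6, 8.3]
gripper_width: 0.003
```

>>> carry_out([
  {"slide": [0,0,-1],"yaw": 0},
  {"slide": [0,0,-1],"yaw": 0},
  {"slide": [0,0,-1],"yaw": 0},
  {"slide": [0,0,-1],"yaw": 0},
  {"slide": [0,0,-1],"yaw": 0},
])

```text
t: 26.95
ee_pos: [0.5169, 0.0775, 0.0816]
tool_rot: [2.653, -1.682, 0.002]
contact_force: [2.3, -1.3, 1.9]
gripper_width: 0.001
```

>>> carry_out([
  {"slide": [0,0,-1],"yaw": 0},
  {"slide": [0,0,-1],"yaw": 0},
  {"slide": [0,-1,-1],"yaw": 0},
  {"slide": [0,0,-2],"yaw": 0},
  {"slide": [0,0,-5],"yaw": 0},
  {"slide": [0,0,-15],"yaw": 0},
  {"slide": [0,0,-30],"yaw": 0},
  {"slide": [0,0,-40],"yaw": 0},
])

```text
t: 27.75
ee_pos: [0.5154, 0.0788, 0.1769]
tool_rot: [2.653, -1.679, -0.005]
contact_force: [0.3, -0.4, -0.1]
gripper_width: 0.002
```

>>> carry_out([
  {"slide": [0,0,-30],"yaw": 0},
  {"slide": [0,0,-10],"yaw": 0},
  {"slide": [0,0,0],"yaw": 0},
  {"slide": [0,0,0],"yaw": 0},
])

```text
t: 28.15
ee_pos: [0.5162, 0.0785, 0.2157]
tool_rot: [2.653, -1.68, -0.002]
contact_force: [-0.2, 0.4, -0.9]
gripper_width: -0.001
```

```bash
python3 - <<'E'
from h import *; import pickle
delta([.537,.0865,.2])
m=camera_model('wrist'); pickle.dump(m,open('pics/w15.pkl','wb')); im=snapshot('wrist')
save('w15.png',im,k=1.4); s=snapshot('scene'); save('s15.png',s,k=1.4); save('s15c.png',s,(130,155,300,300),4.5)
E
```

```text
t 28.15 ee [0.5162 0.0785 0.2157] F [-0.19  0.44 -0.87] w -0.001 slide [  1.6 -22.2  15.6]
```

View pics/w15.png

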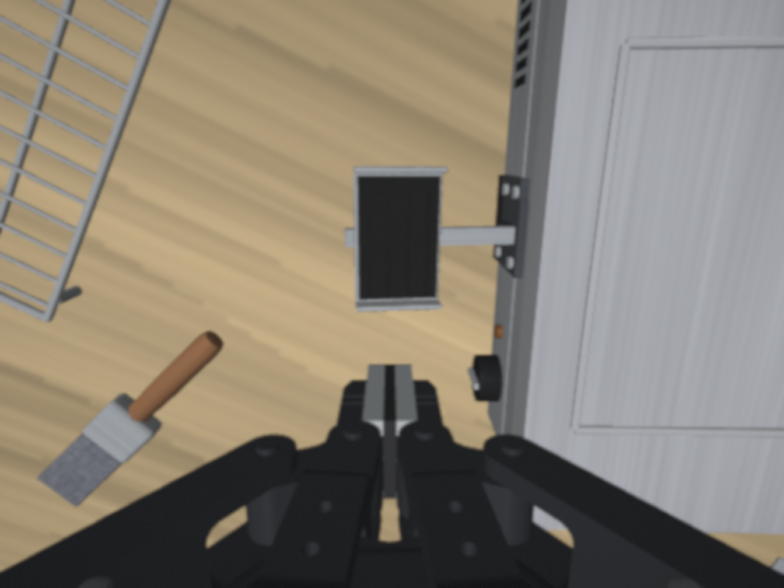

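View pics/s15.png

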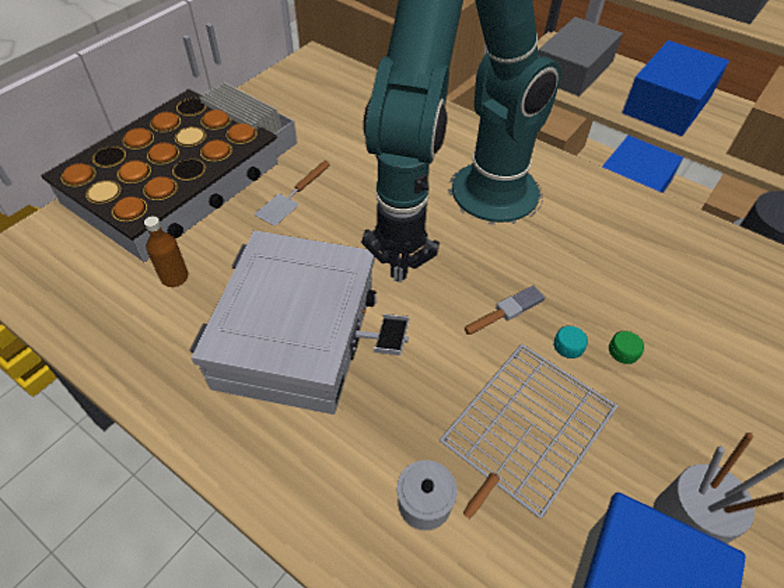

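View pics/s15c.png

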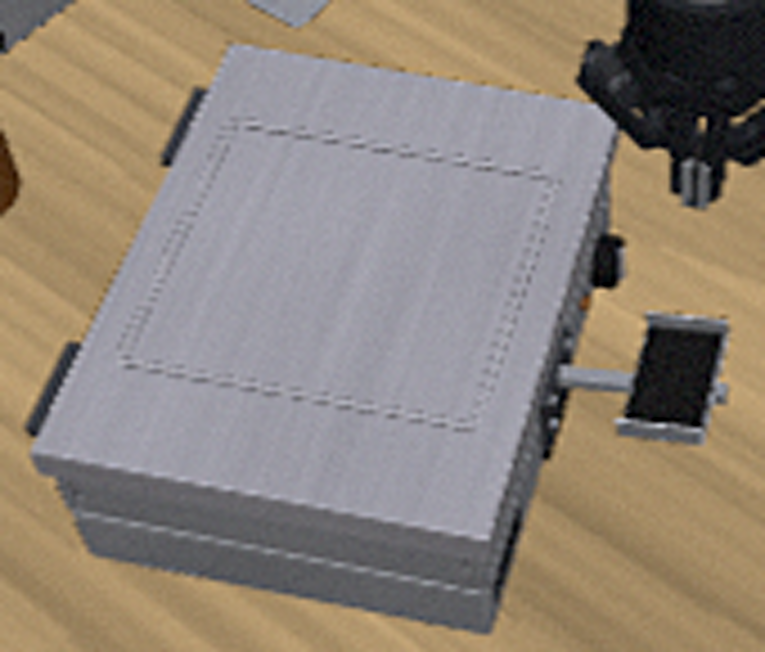

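```bash
python3 - <<'E'
from h import *
print(finish_job(), get_obs()['t'])
E
```

```text
the job is handed in; nothing more can be done
the job is handed in; nothing more can be done
```

The fresh cake is in the warmer, the pedal is back up in the straight slot, and the lid is shut. I handed the job in at about 28 s.

- **Opening:** I pressed the pedal until I felt the buffer at a tread height of about 38.5 mm. Force peaked at about 23–25 N among the readings I took, against the 30 N limit. The first sideways push jammed on the buffer with about 15 N sideways, so I eased it up 1 mm. It then slid about 16 mm under the catch and was let go, and the lid stood up by itself.
- **Cake:** I gripped it on the rack, lowered it until it touched the grid, and released it. The pictures showed it flat at about x −44 mm, y −47 mm in the warmer's frame, with the stored cakes where they were.
- **Closing:** I pressed the pedal off the catch, pushed it back to its stop, and eased it up at 10–20 mm/s until the force faded at about 81 mm.
- **Last checks:** In the final scene picture the lid and tread corners lie where they did at the start. The other things look unmoved, and the gripper hangs free about 13 cm above the tread, reading no force. Because the lid is shut, I could not see the cake again after closing.

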